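Reload the autosampler's plate drawer

TASK

Push the blue pad so that the autosampler drawer springs out, lift out the used orange-sealed plate and lay it flat on the middle of the yellow return mat. Stack all the blue-sealed plates that are there squarely, sealed face up, on the outline in the drawer, lay the cover plate squarely on top with its grip up, and only then push the drawer in until its catch holds it shut. Leave the jar, the tip box and the mouse where they are.

Things in the scene. Friction and masses are not known exactly. Their poses are not given: they have to be found in the camera images.
- plate1: fresh sealed sample plate, a flat rigid white slab 100 x 56 x 18 mm (x, y, z) with a blue foil seal and band, about 0.12 kg; origin at the centre of its underside, z up out of the sealed face. Rests flat; either way round is the same. May be absent in this run (two to four fresh plates are present), lying loose on the bench
- plate2: fresh sealed sample plate, a flat rigid white slab 100 x 56 x 18 mm (x, y, z) with a blue foil seal and band, about 0.12 kg; origin at the centre of its underside, z up out of the sealed face. Rests flat; either way round is the same. May be absent in this run (two to four fresh plates are present), lying loose on the bench
- plate3: fresh sealed sample plate, a flat rigid white slab 100 x 56 x 18 mm (x, y, z) with a blue foil seal and band, about 0.12 kg; origin at the centre of its underside, z up out of the sealed face. Rests flat; either way round is the same. May be absent in this run (two to four fresh plates are present), lying loose on the bench
- plate4: fresh sealed sample plate, a flat rigid white slab 100 x 56 x 18 mm (x, y, z) with a blue foil seal and band, about 0.12 kg; origin at the centre of its underside, z up out of the sealed face. Rests flat; either way round is the same. May be absent in this run (two to four fresh plates are present), lying loose on the bench
- used: used sealed sample plate, a flat rigid white slab 100 x 56 x 18 mm (x, y, z) with an orange foil seal and band, about 0.12 kg; origin at the centre of its underside, z up out of the sealed face. Rests flat; either way round is the same. Starts in the shut drawer, on the drawer floor
- cover: cover plate: flat aluminium plate 100 x 56 x 8 mm with a black grip bar 70 (along x) x 16 (y) x 18 mm standing on the middle of its top (total height 26 mm), 0.10 kg; origin at the centre of the underside, z up, x along its length. Laid on top of the pile of plates, it has the same outline as they do
- return_mat: yellow return mat, fixed to the bench, 130 x 90 x 2 mm; origin at the centre of its underside, x along its length
- bay: plate bay of the autosampler, fixed: white hood 200 (x) x 150 (y) x 134 mm high with a clear roof and an opening in its front face, which lies at x = -95 mm of this frame and looks along this frame's -x. Inside, the opening is 130 mm wide and clear up to 128 mm above the bench. Origin at bench level in the middle of the bay; the drawer slides out along this frame's -x
- drawer (a joint): drawer travel, m: 0 = shut, held by the push-push catch (within 2 mm); 0.16 = fully out; -0.011 = firm end stop. A spring (3 N shut, 2 N out) drives it out by itself, under 0.2 m/s. Push it right in to the stop (10 mm past 0) and let go: if it was held shut it springs out, if it came from outside (out by 65 mm or more) it is caught and stays at 0. Pushing takes 3 to 8 N
- nest (a point): centre of the blue outline (104 x 60 mm inside) on the drawer floor where plates are piled, length along the bay's x; axes as the bay's, moves with the drawer. Floor: flat grey, 150 x 110 mm, top 20 mm above the bench, no side walls. Front panel 110 mm wide, top 63 mm above the bench, its back 75 mm from the nest (to -x); rear wall up to 47 mm above the bench, 69 mm from the nest (to +x)
- pad (a point): centre of the front face of the blue push pad on the drawer's front; the face is 60 mm wide, from 15 to 60 mm above the bench, and looks along the bay's -x; it stands 60 mm ahead of the hood's front when shut and moves with the drawer. Push it along the bay's +x
- bottle: bystander: amber jar with black cap, 60 mm across, 130 mm tall, origin at the centre of its base
- tipbox: bystander: blue and white pipette-tip box 85 x 120 x 62 mm, origin at the centre of its base
- mouse: bystander: white computer mouse 110 x 62 x 30 mm, origin at the centre of its base
There are look-alikes about, which are no part of the job. Leave any pink look-alike of the used alone.

How it is judged:
By the outcome, as a careful person would: the job done as asked, in the order asked, and still so for the second after the job is handed in, with the robot touching nothing.
Of plate1, plate2, plate3, plate4 only 2 to 4 are there at a start; the rules pass over those that are not, and their reading is None.
At some moment in a run one of used may be knocked a few centimetres aside while the robot is not near it.
Once in a run the grip may slacken for a moment while it holds something.
It also fails if it takes over 210 s, if anything falls off the work surface, if the arm or the gripper's body presses on something with over 40 N, if the wrist force passes 120 N, or if a joint passes its speed limit or range.

ROBOT

A 6-joint arm with a two-finger parallel gripper is mounted at the origin on the work surface. World frame = base frame: x ahead of the robot, y to its left, z up, the work surface at z = 0. Lengths are in mm, angles in rad, forces in N, time in s.
With the tool pointing down it reaches from about 350 to 775 mm from the base axis. Payload 7.3 kg.
Tool frame: the origin (TCP) lies midway between the tips of the shut fingers; the grasp point (between the pads) lies bot.tcp_to_grasp behind it (bot.tcp_to_grasp is the distance from the TCP to the grasp point, in mm); z points along the fingers, y is the direction in which the jaws open and shut (so a half turn about z gives the same grasp; the last joint's range is limited). The gripper opens to 92 mm and grips with 3 to 60 N. Pads are 19 mm wide; open, the fingers measure 130 mm over their backs; the gripper's body (75 mm by 190 mm) begins 47 mm behind the grasp point.
Start: joints at [1, 0.342, 1.524, -0, 1.275, -0.146], TCP at [216.363, 478.367, 194.741] pointing down, gripper open.
Joint ranges: [-2.53, 2.53], [-0.77, 2.02], [0.04, 2.7], [-1, 4.14], [0.28, 2.66], [-3.11, 3.11]. Speed limits (rad/s): [2.57, 2.57, 3.14, 3.14, 3.14, 3.14].

INTERFACE

Orientations are given as [roll, pitch, yaw] about the fixed x, y, z axes, in that order (R = Rz(yaw) Ry(pitch) Rx(roll)).
In Python, from plant import bot gives the robot as it stands.
- The arm moves only by the shell command python3 -m inch 'ROWS'. ROWS is JSON, one flat list of numbers, 7 for each row, row after row: the shift along the world's x, y, z in cm, then the turn, a rotation vector about the world's x, y, z in degrees, then the gripper command: -1 is shut, 1 is fully open, values between are in proportion. In form: [tx, ty, tz, ax, ay, az, fingers, tx, ty, tz, ax, ay, az, fingers, ...]. A call has exactly 5 rows; each row is the pose to reach, as a shift and turn from the pose measured when the call began; what a row does not reach only later rows make up. A row lasts 1/10 s, in which the tool goes at most 50 mm and 8.59 degrees, less where a joint would pass 70% of its speed; a pose out of reach is approached as far as the arm can. A call with a gripper value outside its range is refused whole. The fingers move at their own pace and stop on an object; the grip force is fixed at half the most. Time passes only in rows, so rows that repeat a pose let the fingers close, or fill a call up. It gives the time, the measured TCP pose, the force and the opening at its end, in the units of the state.
- bot.get_obs(): the state, without advancing time (a new reading comes with each control period).
- bot.capture(name): name is "side" or "top"; returns the picture (384x512x3 uint8, red, green, blue); there is no depth.
- bot.calibration(name): a dict with "fx", "fy", "cx", "cy" (pixels), "cam_to_world" (4x4, takes a point from camera to world coordinates). Camera axes: x right, y down, z forward; pixel columns grow to the right and rows downward; lengths in mm; the calibration is good to about 2 mm. A picture is of the moment at which its call begins. calibration takes no time and is no camera call.
- bot.close_job(): hands the job in, once; it reports no verdict.
The state is a dict: "time": time; "joint_positions": joint angles; "dq": joint speeds; "tau": joint torques, N m; "tool_pos": TCP position; "tcp_rot": TCP orientation; "contact_force": force on the tool from outside, world axes, zero at the start; "moment": the same for the moment, N m; "grip_width": finger opening in mm.
Only numpy, scipy, OpenCV 4.12 (cv2) and the standard library are available. Lean on these libraries where they do the work, as an engineer would, in place of code of your own. Each camera call takes 0.05 s, during which the arm holds its last target.

## Working session

There is one attempt and no reset: what is moved stays moved. The work goes in short steps, Python scripts to look and compute and a shell command to move; the robot and the scene stay as the last step left them, time stands still between calls to the robot, and variables do not carry over. Pictures are saved under pics/ and viewed, and the job is handed in when it is done.

```bash
ls; mkdir -p pics
python3 - <<'E'
from plant import bot
import cv2
print(bot.get_obs(), bot.tcp_to_grasp)
for n in("side","top"):
    im=bot.capture(n); cv2.imwrite(f"pics/{n}0.png",im[:,:,::-1]); print(n,bot.calibration(n))
E
```

```text
pics
{'time': 0.0, 'joint_positions': array([ 9.99974614e-01,  3.42720092e-01,  1.52503766e+00, -5.94902162e-06,
        1.27540367e+00, -1.45991107e-01]), 'dq': array([-0.00128483, -0.00100603,  0.00018658, -0.00140532,  0.00036818,
        0.00052775]), 'tau': array([-1.24036437e-04, -4.31223679e+01, -2.44216937e+01,  7.16327643e-02,
        5.57912013e-02, -8.66563755e-05]), 'tool_pos': array([216.10866751, 477.94355944, 194.0391697 ]), 'tcp_rot': array([-3.14003974e+00, -2.22586128e-04,  2.71676361e+00]), 'contact_force': array([-0.08876916,  0.94174695, -0.12304106]), 'moment': array([ 0.00585394, -0.00106326, -0.04281243]), 'grip_width': 91.62183667663403} 18.8
side {'fx': 400.3104195677333, 'fy': 400.3104195677333, 'cx': 257.14467041733695, 'cy': 194.19805130639077, 'cam_to_world': array([[-7.04531529e-01,  5.77757732e-01, -4.12105966e-01,
         1.01992880e+03],
       [ 7.09476752e-01,  5.59769167e-01, -4.28136915e-01,
         4.28722743e+02],
       [-1.66751996e-02, -5.94015558e-01, -8.04280707e-01,
         9.76509745e+02],
       [ 0.00000000e+00,  0.00000000e+00,  0.00000000e+00,
         1.00000000e+00]])}
top {'fx': 383.7911010456914, 'fy': 383.7911010456914, 'cx': 252.76512259229213, 'cy': 195.3918503977829, 'cam_to_world': array([[ 1.12169278e-02, -9.85535131e-01,  1.69099633e-01,
         3.79245111e+02],
       [-9.99849693e-01, -8.81860878e-03,  1.49272532e-02,
        -9.05300679e+01],
       [-1.32201089e-02, -1.69241654e-01, -9.85485916e-01,
         1.06551257e+03],
       [ 0.00000000e+00,  0.00000000e+00,  0.00000000e+00,
         1.00000000e+00]])}
```

View pics/top0.png

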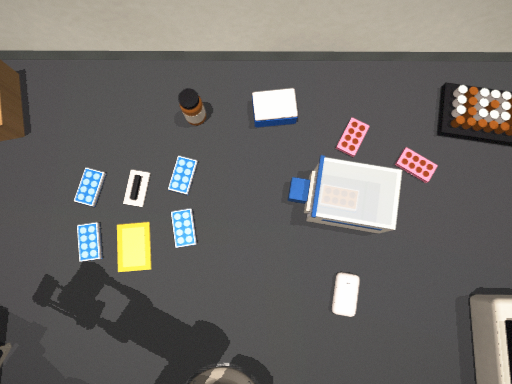

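View pics/side0.png

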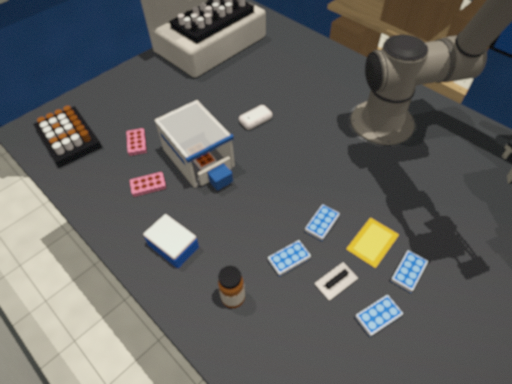

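Four blue-sealed plates are on the bench at top pixels (90,187), (183,175), (89,242) and (183,228). The cover is at (137,188), the mat at (134,247) and the bay at (355,193), with its blue pad at (299,190). The two pink look-alikes at (353,136) and (417,164) stay untouched.

```bash
cat > h.py <<'E'
import numpy as np, cv2
from plant import bot
def p2w(n,u,v,z):
    c=bot.calibration(n);T=c["cam_to_world"]
    d=T[:3,:3]@np.array([(u-c["cx"])/c["fx"],(v-c["cy"])/c["fy"],1]);o=T[:3,3]
    return (o+d*(z-o[2])/d[2])[:2]
def w2p(n,P):
    c=bot.calibration(n);T=c["cam_to_world"]
    q=T[:3,:3].T@(np.array(P,float)-T[:3,3]); return np.array([c["fx"]*q[0]/q[2]+c["cx"],c["fy"]*q[1]/q[2]+c["cy"]])
def rect(im,n,x0,x1,y0,y1,z,s=2):
    # world-plane rectified: right = -y, up = +x, s px/mm
    src=np.float32([w2p(n,(x,y,z)) for x,y in((x1,y1),(x1,y0),(x0,y0),(x0,y1))])
    W,H=int((y1-y0)*s),int((x1-x0)*s)
    M=cv2.getPerspectiveTransform(src,np.float32([[0,0],[W,0],[W,H],[0,H]]))
    return cv2.warpPerspective(im,M,(W,H),flags=cv2.INTER_CUBIC)
def minrect(im,n,u,v,r,z,lo,hi):
    """hsv-mask component(s) in a window, projected to plane z, minAreaRect"""
    hsv=cv2.cvtColor(im,cv2.COLOR_RGB2HSV); m=cv2.inRange(hsv,np.array(lo),np.array(hi))
    w=np.zeros_like(m); cv2.circle(w,(u,v),r,255,-1); m&=w
    m=cv2.morphologyEx(m,cv2.MORPH_OPEN,np.ones((2,2),np.uint8))
    ys,xs=np.nonzero(m)
    P=np.float32([p2w(n,x,y,z) for x,y in zip(xs,ys)])
    (cx,cy),(a,b),t=cv2.minAreaRect(P)
    if a<b:a,b,t=b,a,t+90
    t=(t+90)%180-90
    return [round(float(k),1) for k in (cx,cy,a,b,t)]
E
python3 - <<'E'
from h import *
t=cv2.imread("pics/top0.png")[:,:,::-1];s=cv2.imread("pics/side0.png")[:,:,::-1]
B=([95,60,60],[125,255,255]);W=([0,0,120],[180,255,255])
for a,b in (((90,187),(380,315)),((183,175),(290,257)),((89,242),(410,269)),((183,228),(322,221))):
    print('plate',minrect(t,"top",*a,26,18,*W),minrect(s,"side",*b,30,18,*W), minrect(t,"top",*a,26,18,*B))
print('cover',minrect(t,"top",137,188,24,8,*W),minrect(s,"side",336,281,28,8,*W))
print('mat',minrect(t,"top",134,247,34,2,*([20,120,100],[35,255,255])),minrect(s,"side",373,242,34,2,*([20,120,100],[35,255,255])))
r=rect(t,"top",300,700,-450,-50,0,1.5);cv2.imwrite("pics/r0.png",r[:,:,::-1])
v=cv2.resize(t[140:250,270:420],None,fx=5,fy=5,interpolation=cv2.INTER_CUBIC);cv2.imwrite("pics/bay0.png",v[:,:,::-1])
v=cv2.resize(s[90:200,140:270],None,fx=5,fy=5,interpolation=cv2.INTER_CUBIC);cv2.imwrite("pics/bay0s.png",v[:,:,::-1])
v=cv2.resize(t[150:280,60:220],None,fx=5,fy=4.5,interpolation=cv2.INTER_CUBIC);cv2.imwrite("pics/pl0.png",v[:,:,::-1])
E
```

```text
plate [578.3, 380.1, 102.6, 62.3, -14.3] [579.5, 388.3, 106.1, 61.1, -14.7] [578.1, 383.2, 94.1, 49.9, -14.0]Traceback (most recent call last):
  File "<stdin>", line 5, in <module>
  File "h.py", line 22, in minrect
    P=np.float32([p2w(n,x,y,z) for x,y in zip(xs,ys)])
                  ~~~^^^^^^^^^
  File "h.py", line 4, in p2w
    c=bot.calibration(n);T=c["cam_to_world"]
ValueError: time passes only in moves, steps and waits
```

```bash
sed -i 's/^def p2w/import functools\ncal=functools.lru_cache(None)(lambda n: bot.calibration(n))\ndef p2w/; s/c=bot.calibration(n)/c=cal(n)/' h.py
python3 - <<'E'
from h import *
t=cv2.imread("pics/top0.png")[:,:,::-1];s=cv2.imread("pics/side0.png")[:,:,::-1]
B=([95,60,60],[125,255,255]);W=([0,0,120],[180,255,255])
for a,b in (((90,187),(380,315)),((183,175),(290,257)),((89,242),(410,269)),((183,228),(322,221))):
    print('plate',minrect(t,"top",*a,26,18,*W),minrect(s,"side",*b,30,18,*W), minrect(t,"top",*a,26,18,*B), minrect(s,"side",*b,26,18,*B))
print('cover',minrect(t,"top",137,188,24,8,*W),minrect(s,"side",336,281,28,8,*W))
print('mat',minrect(t,"top",134,247,34,2,*([20,120,100],[35,255,255])),minrect(s,"side",373,242,34,2,*([20,120,100],[35,255,255])))
v=cv2.resize(t[140:250,270:420],None,fx=5,fy=5,interpolation=cv2.INTER_CUBIC);cv2.imwrite("pics/bay0.png",v[:,:,::-1])
v=cv2.resize(s[90:200,140:270],None,fx=5,fy=5,interpolation=cv2.INTER_CUBIC);cv2.imwrite("pics/bay0s.png",v[:,:,::-1])
v=cv2.resize(t[150:280,60:220],None,fx=5,fy=4.5,interpolation=cv2.INTER_CUBIC);cv2.imwrite("pics/pl0.png",v[:,:,::-1])
E
```

```text
plate [578.3, 380.1, 102.6, 62.3, -14.3] [579.5, 388.3, 106.1, 61.1, -14.7] [578.1, 383.2, 94.1, 49.9, -14.0] [578.1, 388.5, 93.8, 49.2, -14.6]
plate [614.4, 120.6, 103.9, 59.3, -14.3] [616.3, 129.0, 106.6, 64.1, -14.1] [614.4, 122.0, 93.7, 50.0, -14.3] [614.1, 126.8, 93.9, 51.4, -14.2]
plate [425.1, 369.4, 103.6, 60.9, 9.3] [430.5, 356.6, 107.2, 103.3, 8.8] [425.2, 372.0, 93.5, 50.8, 9.0] [423.5, 377.0, 97.1, 49.5, 9.1]
plate [465.6, 112.3, 103.5, 58.6, 10.1] [467.7, 119.9, 108.5, 62.2, 10.5] [465.9, 113.3, 93.6, 49.9, 10.0] [464.2, 118.5, 97.4, 49.8, 9.5]
cover [577.8, 250.8, 101.9, 58.4, -8.9] [578.4, 257.8, 106.1, 61.5, -8.8]
mat [413.5, 250.2, 132.1, 91.4, 4.1] [414.2, 257.3, 135.4, 94.0, 5.3]
```

View pics/bay0.png

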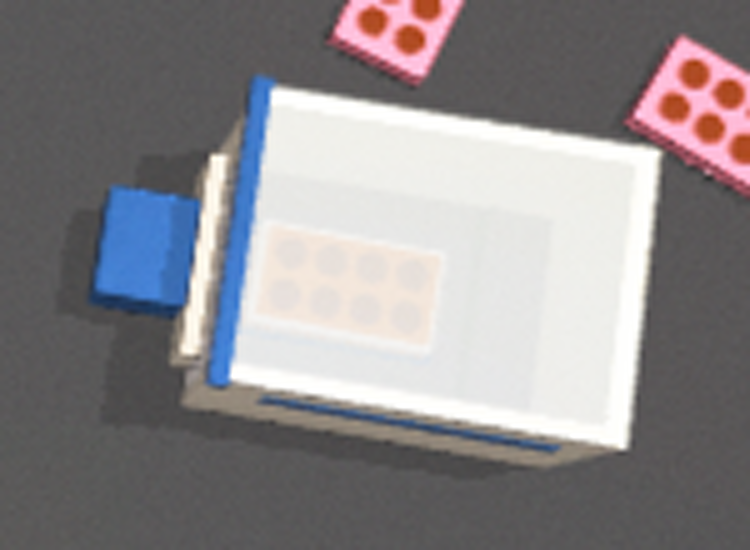

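View pics/bay0s.png

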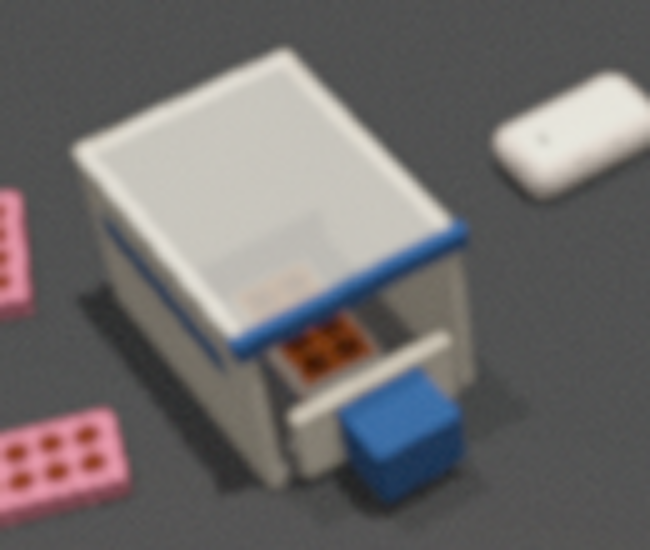

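View pics/pl0.png

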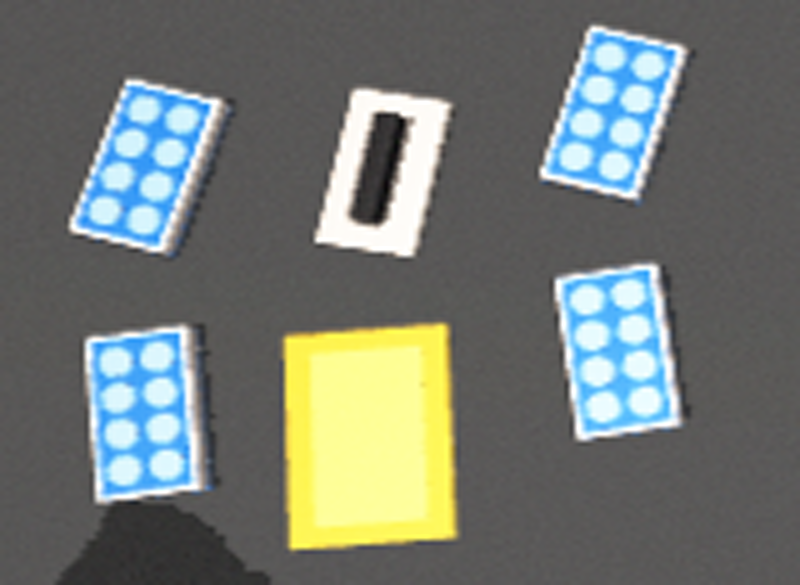

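Run:
```python
from h import *
f=lambda l,ox,oy:[(ox+a/5,oy+b/5) for a,b in l]
top=f([(252,80),(215,382),(630,447),(660,152)],270,140)
P=[p2w("top",u,v,134) for u,v in top]; print("roof top",np.round(P,0).tolist())
side=f([(78,152),(240,352),(465,232),(287,52)],140,90)
Q=[p2w("side",u,v,134) for u,v in side]; print("roof side rear-l,front-l,front-r,rear-r",np.round(Q,0).tolist())
for X in (P,Q):
    X=np.float32(X);(c,s,t)=cv2.minAreaRect(X);print(c,s,t)
# pad top front edge z=60
for n,l in (("top",f([(108,188),(92,300)],270,140)),("side",f([(348,420),(460,415),(385,500)],140,90))):
    print(n,[np.round(p2w(n,u,v,60),0).tolist() for u,v in l])
# panel top z 63 front edge
print([np.round(p2w("top",u,v,63),0).tolist() for u,v in f([(212,155),(180,355)],270,140)])
```

```text
roof top [[641.0, -244.0], [488.0, -224.0], [459.0, -423.0], [605.0, -445.0]]
roof side rear-l,front-l,front-r,rear-r [[605.0, -439.0], [640.0, -242.0], [488.0, -219.0], [457.0, -417.0]]
(549.67431640625, -334.1077575683594) (204.0322265625, 153.4608154296875) 81.55533599853516
(548.5135498046875, -329.4627685546875) (200.8685302734375, 153.24685668945312) 81.24600219726562
top [[601.0, -179.0], [540.0, -170.0]]
side [[596.0, -213.0], [547.0, -168.0], [620.0, -153.0]]
[[619.0, -234.0], [511.0, -216.0]]
```

```bash
for i in 1; do python3 -m inch '[36,-60,0,0,0,-74,-1, 36,-60,0,0,0,-74,-1, 36,-60,0,0,0,-74,-1, 36,-60,0,0,0,-74,-1, 36,-60,0,0,0,-74,-1]'; done
```

```text
time: 0.6
tool_pos: [345.3, 262.1, 194.4]
tcp_rot: [-3.141, -0.0, 1.961]
contact_force: [1.2, 0.9, 0.4]
grip_width: 56.3
```

```bash
python3 -m inch '[23,-39,0,0,0,-31,-1, 23,-39,0,0,0,-31,-1, 23,-39,0,0,0,-31,-1, 23,-39,0,0,0,-31,-1, 23,-39,0,0,0,-31,-1]'
cat > mv.py <<'E'
# state -> remaining shift (cm) and yaw (deg) to a target: x y z jawdeg
import sys
from h import *
o=bot.get_obs();x,y,z,j=map(float,sys.argv[1:5]);p=o["tool_pos"];r=o["tcp_rot"]
import math
from scipy.spatial.transform import Rotation as R
Rc=R.from_euler("xyz",r); best=None
for k in (0,180):
    yaw=math.radians(j+90+k); Rt=R.from_euler("xyz",[math.pi,0,yaw]); v=np.degrees((Rt*Rc.inv()).as_rotvec())
    if best is None or abs(v[2])<abs(best[2]):best=v
print("t",round(o["time"],1),"shift cm",np.round((np.array([x,y,z])-p)/10,2),"rot",np.round(best,1),"w",round(o["grip_width"],1),"j",np.round(o["joint_positions"],2)[[0,5]])
E
python3 mv.py 577 -138 120 -8.6
```

```text
time: 1.1
tool_pos: [472.1, 46.4, 194.3]
tcp_rot: [-3.14, -0.0, 1.417]
contact_force: [0.5, 0.7, -1.0]
grip_width: 16.1
t 1.1 shift cm [ 10.49 -18.44  -7.43] rot [-0.  -0.1  0.2] w 16.1 j [-0.06  0.09]
```

```bash
python3 -m inch '[10.5,-18.4,-7,0,0,0,-1, 10.5,-18.4,-7,0,0,0,-1, 10.5,-18.4,-7,0,0,0,-1, 10.5,-18.4,-7,0,0,0,-1, 10.5,-18.4,-7,0,0,0,-1]'
python3 - <<'E'
from h import *
o=bot.get_obs();p=o["tool_pos"];print(p,o["tcp_rot"],o["grip_width"],o["time"])
for n in("top","side"):
    im=bot.capture(n); u,v=w2p(n,p);print(n,u,v)
    a,b=max(0,int(u)-45),max(0,int(v)-45);print(a,b)
    c=cv2.resize(im[b:b+90,a:a+90],None,fx=6,fy=6,interpolation=cv2.INTER_CUBIC)
    cv2.drawMarker(c,(int((u-a+.5)*6),int((v-b+.5)*6)),(0,255,0),0,20,1);cv2.imwrite(f"pics/tcp_{n}.png",c[:,:,::-1])
E
```

```text
time: 1.6
tool_pos: [577.5, -141.0, 122.0]
tcp_rot: [-3.138, -0.0, 1.414]
contact_force: [0.5, 1.4, 0.6]
grip_width: 0.5
[ 577.47732283 -140.95561738  122.03405298] [-3.13839959e+00 -2.68223444e-04  1.41442387e+00] 0.5254566123510422 1.6
top 278.72767361874514 181.33918728283348
233 136
side 229.02921781456834 170.12990014078505
184 125
```

View pics/tcp_top.png

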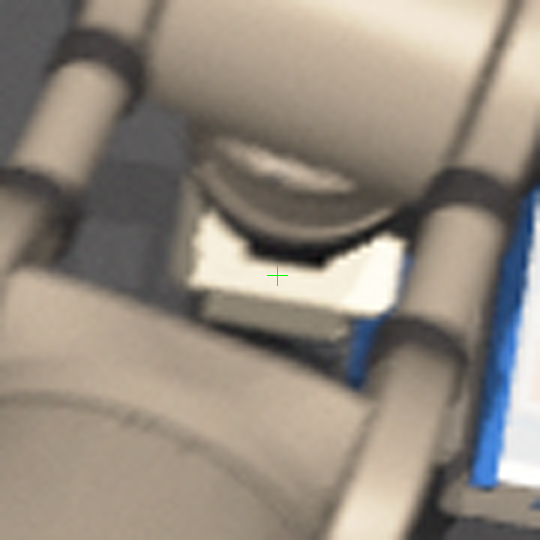

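View pics/tcp_side.png

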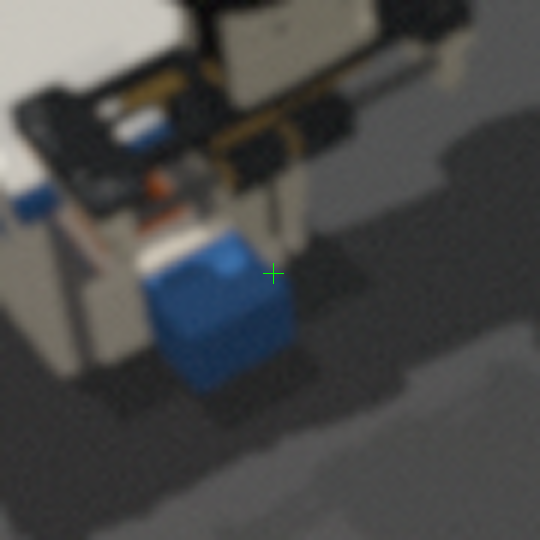

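```bash
python3 -m inch '[-0.2,0,-4,0,0,0,-1, -0.2,0,-8.4,0,0,0,-1, -0.2,0,-8.4,0,0,0,-1, -0.2,0,-8.4,0,0,0,-1, -0.2,0,-8.4,0,0,0,-1]'
python3 - <<'E'
from h import *
o=bot.get_obs();p=o["tool_pos"];print(p)
n="side"
im=bot.capture(n); u,v=w2p(n,p);print(n,u,v)
a,b=int(u)-30,int(v)-40;print(a,b)
c=cv2.resize(im[b:b+60,a:a+60],None,fx=9,fy=9,interpolation=cv2.INTER_CUBIC)
cv2.drawMarker(c,(int((u-a+.5)*9),int((v-b+.5)*9)),(0,255,0),0,20,1);cv2.imwrite(f"pics/tcp2_{n}.png",c[:,:,::-1])
E
```

```text
time: 2.2
tool_pos: [576.6, -140.5, 40.4]
tcp_rot: [-3.141, 0.0, 1.414]
contact_force: [-0.1, 0.3, 0.3]
grip_width: 0.4
[ 576.61538992 -140.50240146   40.42749274]
side 231.3751007140007 187.8451314211502
201 147
```

View pics/tcp2_side.png

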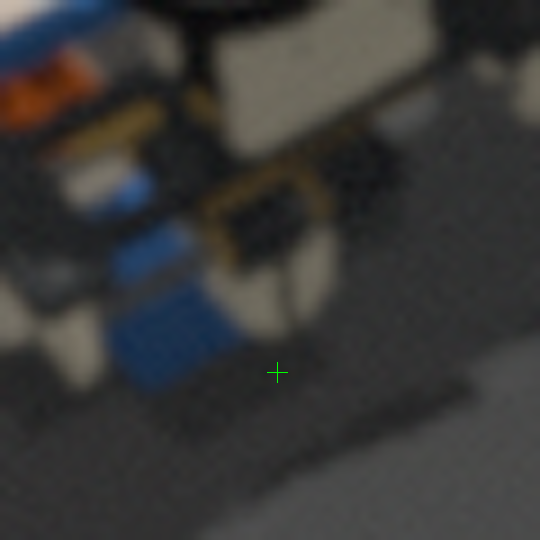

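```bash
python3 -m inch '[-0.1,-0.8,0,0,0,0,-1, -0.25,-1.6,0,0,0,0,-1, -0.3,-2.2,0,0,0,0,-1, -0.4,-2.8,0,0,0,0,-1, -0.4,-2.8,0,0,0,0,-1]'
```

```text
time: 2.75
tool_pos: [572.5, -169.8, 40.6]
tcp_rot: [3.141, 0.001, 1.413]
contact_force: [-0.2, -0.1, 0.9]
grip_width: 0.1
```

```bash
python3 -m inch '[-0.05,-0.3,0,0,0,0,-1, -0.1,-0.6,0,0,0,0,-1, -0.15,-0.9,0,0,0,0,-1, -0.2,-1.2,0,0,0,0,-1, -0.2,-1.4,0,0,0,0,-1]'
```

```text
time: 3.25
tool_pos: [570.5, -184.0, 40.6]
tcp_rot: [3.141, 0.001, 1.413]
contact_force: [0.1, -0.2, 0.1]
grip_width: 0.1
```

```bash
python3 -m inch '[-0.05,-0.2,0,0,0,0,-1, -0.05,-0.4,0,0,0,0,-1, -0.1,-0.6,0,0,0,0,-1, -0.1,-0.8,0,0,0,0,-1, -0.15,-0.9,0,0,0,0,-1]'
python3 - <<'E'
from h import *
o=bot.get_obs();p=o["tool_pos"];print(p)
n="side"
im=bot.capture(n); u,v=w2p(n,p);print(n,u,v)
a,b=int(u)-40,int(v)-45;print(a,b)
c=cv2.resize(im[b:b+70,a:a+70],None,fx=9,fy=8.5,interpolation=cv2.INTER_CUBIC)
cv2.imwrite(f"pics/tcp3_{n}.png",c[:,:,::-1])
E
```

```text
time: 3.75
tool_pos: [569.0, -193.2, 40.6]
tcp_rot: [3.141, 0.001, 1.413]
contact_force: [-0.1, 0.0, 0.5]
grip_width: 0.4
[ 568.98182861 -193.22220525   40.55148974]
side 221.28223831908426 176.6857788787168
181 131
```

View pics/tcp3_side.png

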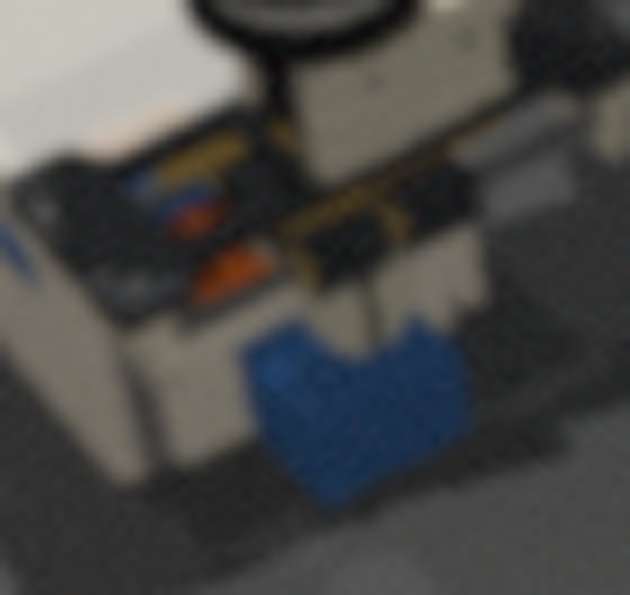

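The fingers show no force and appear to sit above the pad, so the tip height does not match the reading. I'll back off and check it by touching the bench.

```bash
python3 -m inch '[0.5,3.5,0,0,0,0,-1, 0.8,5.5,0,0,0,0,-1, 0.8,5.5,0,0,0,0,-1, 0.8,5.5,-1,0,0,0,-1, 0.8,5.5,-2.5,0,0,0,-1]'
python3 - <<'E'
from h import *
o=bot.get_obs();p=o["tool_pos"];print(p,o["joint_positions"])
for n in ("side","top"):
    im=bot.capture(n); u,v=w2p(n,p);print(n,u,v)
    a,b=int(u)-35,int(v)-45;print(a,b)
    c=cv2.resize(im[b:b+70,a:a+70],None,fx=9,fy=8.5,interpolation=cv2.INTER_CUBIC)
    cv2.drawMarker(c,(int((u-a+.5)*9),int((v-b+.5)*8.5)),(0,255,0),0,20,1)
    cv2.imwrite(f"pics/tcp4_{n}.png",c[:,:,::-1])
E
```

```text
time: 4.3
tool_pos: [577.6, -139.4, 15.6]
tcp_rot: [3.139, 0.001, 1.412]
contact_force: [0.6, 0.2, -0.6]
grip_width: 0.2
[ 577.55655973 -139.38081933   15.641352  ] [-3.65237067e-01  6.52339865e-01  1.54212507e+00 -1.06076094e-03
  9.44341496e-01 -2.06059904e-01]
side 231.96750731117254 193.25599460936678
196 148
top 276.1165222961466 189.16089418044416
241 144
```

View pics/tcp4_side.png

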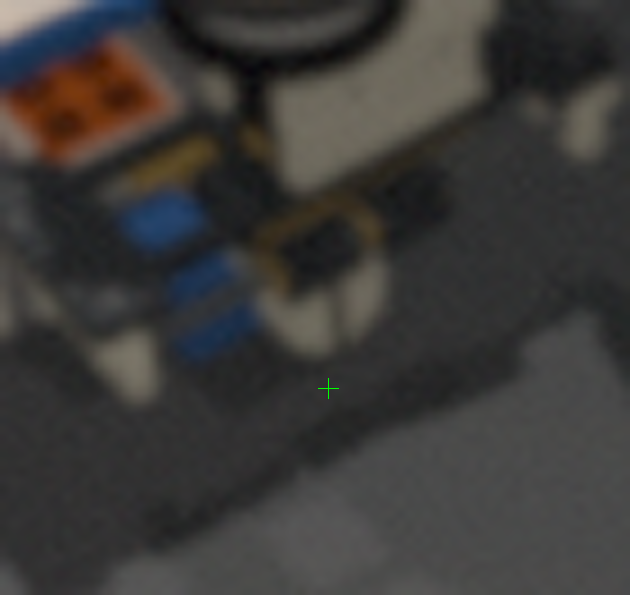

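```bash
python3 -m inch '[0,0,-0.4,0,0,0,-1, 0,0,-0.8,0,0,0,-1, 0,0,-1.2,0,0,0,-1, 0,0,-1.5,0,0,0,-1, 0,0,-1.5,0,0,0,-1]'
```

```text
time: 4.9
tool_pos: [575.0, -138.8, -2.2]
tcp_rot: [-3.137, -0.0, 1.412]
contact_force: [-0.6, 0.9, 0.3]
grip_width: 0.2
```

```bash
python3 -m inch '[0,0,-0.3,0,0,0,-1, 0,0,-0.6,0,0,0,-1, 0,0,-0.8,0,0,0,-1, 0,0,-1,0,0,0,-1, 0,0,-1,0,0,0,-1]'
```

```text
time: 5.4
tool_pos: [574.8, -138.6, -12.5]
tcp_rot: [-3.137, -0.0, 1.412]
contact_force: [-0.2, -0.3, -0.0]
grip_width: 0.3
```

Run:
```python
from h import *
o=bot.get_obs();print(o["tool_pos"],o["contact_force"],o["joint_positions"],o["tau"])
```

```text
[ 574.77590668 -138.63930637  -12.51880331] [-0.22585955 -0.31309249 -0.0127622 ] [-3.65780953e-01  6.91124161e-01  1.56169466e+00 -1.03541482e-03
  8.93588242e-01 -2.05894823e-01] [-9.60406847e-03 -5.39791417e+01 -1.85558367e+01  5.31640684e-02
  1.89577451e-02  1.76218140e-05]
```

```bash
python3 -m inch '[0,0,-0.2,0,0,0,-1, 0,0,-0.4,0,0,0,-1, 0,0,-0.6,0,0,0,-1, 0,0,-0.6,0,0,0,-1, 0,0,-0.6,0,0,0,-1]'
```

```text
time: 5.9
tool_pos: [574.8, -138.7, -18.6]
tcp_rot: [-3.137, -0.0, 1.412]
contact_force: [0.0, -0.1, -0.1]
grip_width: 0.9
```

```bash
python3 -m inch '[0,0,-0.2,0,0,0,-1, 0,0,-0.3,0,0,0,-1, 0,0,-0.4,0,0,0,-1, 0,0,-0.4,0,0,0,-1, 0,0,-0.4,0,0,0,-1]'
python3 - <<'E'
from h import *
o=bot.get_obs();p=o["tool_pos"];print(p)
for n in ("side",):
    im=bot.capture(n); u,v=w2p(n,p);print(n,u,v)
    a,b=int(u)-35,int(v)-55;print(a,b)
    c=cv2.resize(im[b:b+70,a:a+70],None,fx=9,fy=8.5,interpolation=cv2.INTER_CUBIC)
    c=cv2.convertScaleAbs(c,alpha=1.8)
    cv2.drawMarker(c,(int((u-a+.5)*9),int((v-b+.5)*8.5)),(0,255,0),0,20,1)
    cv2.imwrite(f"pics/tcp5_{n}.png",c[:,:,::-1])
E
```

```text
time: 6.4
tool_pos: [574.8, -138.7, -22.6]
tcp_rot: [-3.137, -0.0, 1.412]
contact_force: [-0.5, -0.4, -0.1]
grip_width: 0.5
[ 574.76994215 -138.65672287  -22.58106387]
side 233.62761933938475 200.277959925968
198 145
```

View pics/tcp5_side.png

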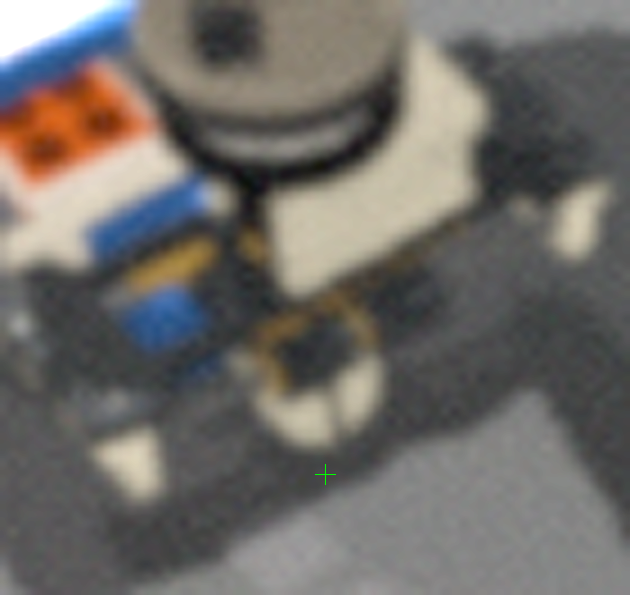

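```bash
python3 -m inch '[0,0,-0.2,0,0,0,-1, 0,0,-0.3,0,0,0,-1, 0,0,-0.4,0,0,0,-1, 0,0,-0.5,0,0,0,-1, 0,0,-0.5,0,0,0,-1]'
```

```text
time: 6.95
tool_pos: [574.7, -138.6, -27.7]
tcp_rot: [-3.136, -0.0, 1.412]
contact_force: [0.5, 0.1, 1.1]
grip_width: 0.4
```

```bash
python3 -m inch '[0,0,-0.1,0,0,0,-1, 0,0,-0.2,0,0,0,-1, 0,0,-0.3,0,0,0,-1, 0,0,-0.4,0,0,0,-1, 0,0,-0.4,0,0,0,-1]'
```

```text
time: 7.45
tool_pos: [574.7, -138.6, -31.7]
tcp_rot: [-3.136, -0.0, 1.412]
contact_force: [-0.5, 0.7, 0.4]
grip_width: 0.6
```

Run:
```python
from h import *
o=bot.get_obs();p=o["tool_pos"];print(p,o["tau"])
im=bot.capture("side"); c=cv2.resize(im[90:240,150:350],None,fx=4,fy=4,interpolation=cv2.INTER_CUBIC)
cv2.imwrite(f"pics/s6.png",cv2.convertScaleAbs(c,alpha=1.8)[:,:,::-1])
im=bot.capture("top"); 
cv2.imwrite(f"pics/t6.png",im[:,:,::-1])
```

```text
[ 574.6778446  -138.6119864   -31.69021439] [-8.18475295e-03 -5.41646147e+01 -1.77627325e+01  5.16287098e-02
  2.59519351e-02 -3.90952891e-04]
```

View pics/s6.png

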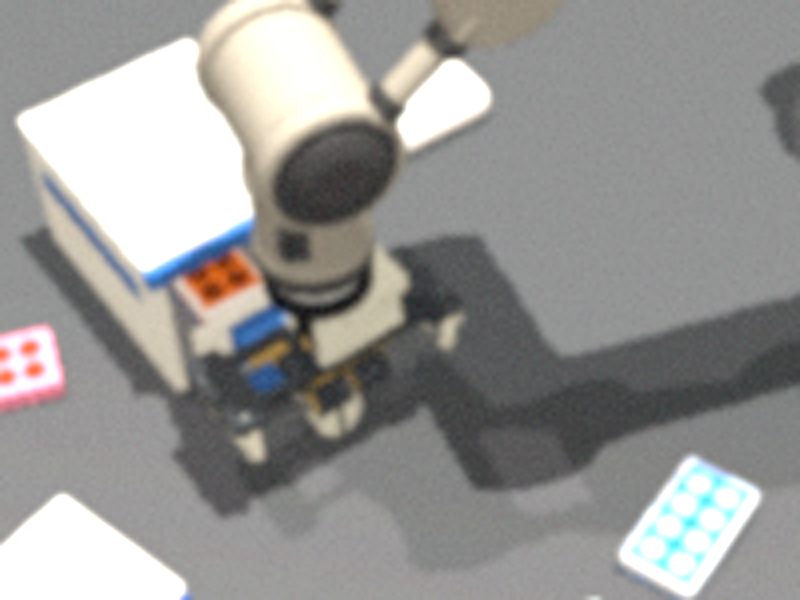

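View pics/t6.png

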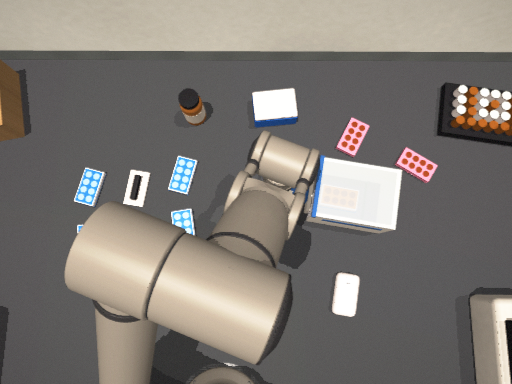

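```bash
python3 -m inch '[0,0,-0.2,0,0,0,-1, 0,0,-0.4,0,0,0,-1, 0,0,-0.6,0,0,0,-1, 0,0,-0.6,0,0,0,-1, 0,0,-0.6,0,0,0,-1]'
```

```text
time: 8.05
tool_pos: [574.9, -138.7, -32.0]
tcp_rot: [-3.138, 0.001, 1.412]
contact_force: [-14.5, 5.1, 46.0]
grip_width: 0.2
```

```bash
python3 - <<'E'
from h import *
im=bot.capture("side"); a,b=205,165
c=cv2.resize(im[b:b+50,a:a+60],None,fx=12,fy=12,interpolation=cv2.INTER_CUBIC)
cv2.imwrite(f"pics/s7.png",cv2.convertScaleAbs(c,alpha=1.8)[:,:,::-1])
E
python3 -m inch '[0,0,0.5,0,0,0,-1, 0,0,1,0,0,0,-1, 0,0,1.5,0,0,0,-1, 0,0,2,0,0,0,-1, 0,0,2,0,0,0,-1]'
```

```text
time: 8.6
tool_pos: [575.2, -138.8, -11.9]
tcp_rot: [-3.139, 0.001, 1.412]
contact_force: [-0.3, 0.9, -0.3]
grip_width: 0.4
```

View pics/s7.png

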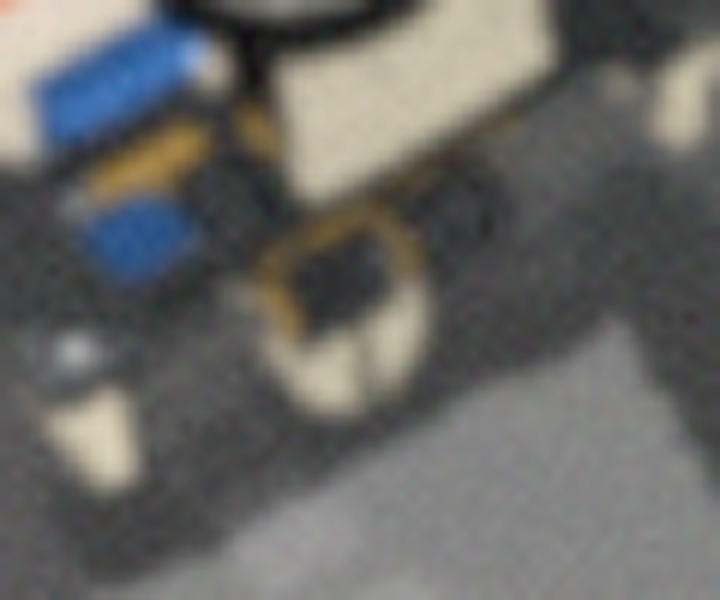

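Run:
```python
from h import *
p=np.array([574.9,-138.7,0]);y=np.array([np.sin(1.412),-np.cos(1.412),0])
for d in (0,65,80,95,-65,-80,-95):
    print(d,[np.round(w2p("side",p+y*d+[0,0,z]),1).tolist() for z in (-32,0,20,40,60)])
def px(a,b):return 205+a/12-.5,165+b/12-.5
for n,q in (("tip",(355,415)),("lst",(105,492)),("rst",(685,150))): print(n,px(*q),[np.round(p2w("side",*px(*q),z)).tolist() for z in(0,20)])
```

```text
0 [[233.8, 202.1], [233.1, 196.0], [232.7, 192.0], [232.2, 187.9], [231.8, 183.8]]
65 [[216.1, 212.5], [215.0, 206.5], [214.3, 202.6], [213.6, 198.7], [212.9, 194.6]]
80 [[211.9, 215.0], [210.7, 209.0], [210.0, 205.2], [209.2, 201.2], [208.4, 197.1]]
95 [[207.7, 217.5], [206.4, 211.5], [205.6, 207.7], [204.8, 203.7], [203.9, 199.7]]
-65 [[250.9, 192.0], [250.6, 185.8], [250.4, 181.7], [250.2, 177.6], [250.0, 173.4]]
-80 [[254.7, 189.7], [254.5, 183.5], [254.4, 179.4], [254.2, 175.3], [254.1, 171.0]]
-95 [[258.6, 187.4], [258.4, 181.2], [258.3, 177.1], [258.2, 173.0], [258.1, 168.7]]
tip (234.08333333333334, 199.08333333333334) [[581.0, -128.0], [590.0, -117.0]]
lst (213.25, 205.5) [[640.0, -156.0], [648.0, -144.0]]
rst (261.5833333333333, 177.0) [[462.0, -128.0], [474.0, -117.0]]
```

```bash
python3 -m inch '[-0.1,-1,1.7,0,0,0,-1, -0.3,-2,1.7,0,0,0,-1, -0.4,-2.4,1.7,0,0,0,-1, -0.5,-2.8,1.7,0,0,0,-1, -0.5,-2.8,1.7,0,0,0,-1]'
```

```text
time: 9.1
tool_pos: [570.0, -166.9, 4.5]
tcp_rot: [-3.138, 0.0, 1.411]
contact_force: [1.6, 2.2, -0.3]
grip_width: 0.3
```

Contact is starting, with force +y 2 N. I'll push about 13 mm more.

```bash
python3 -m inch '[-0.05,-0.4,0,0,0,0,-1, -0.1,-0.8,0,0,0,0,-1, -0.15,-1,0,0,0,0,-1, -0.2,-1.2,0,0,0,0,-1, -0.2,-1.3,0,0,0,0,-1]'
```

```text
time: 9.6
tool_pos: [568.5, -174.8, 4.2]
tcp_rot: [-3.137, -0.007, 1.411]
contact_force: [7.6, 25.0, 5.3]
grip_width: 0.5
```

```bash
python3 -m inch '[0.5,4,0,0,0,0,-1, 1.2,8,0,0,0,0,-1, 2,13,2,0,0,0,-1, 2.5,18,5,0,0,0,-1, 3,20,9,0,0,0,-1]'; python3 -m inch '[0,2,8,0,0,0,1, 0,6,12,0,0,0,1, 0,6,12,0,0,0,1, 0,6,12,0,0,0,1, 0,6,12,0,0,0,1]'
python3 - <<'E'
from h import *
for n in("side","top"):
    im=bot.capture(n); cv2.imwrite(f"pics/{n}8.png",im[:,:,::-1])
E
```

```text
time: 10.1
tool_pos: [595.4, 24.2, 87.1]
tcp_rot: [-3.13, -0.006, 1.413]
contact_force: [1.1, 0.5, 0.4]
grip_width: 0.5
time: 10.6
tool_pos: [595.2, 83.9, 206.9]
tcp_rot: [-3.131, -0.005, 1.414]
contact_force: [-0.6, -0.9, -0.7]
grip_width: 35.6
```

View pics/top8.png

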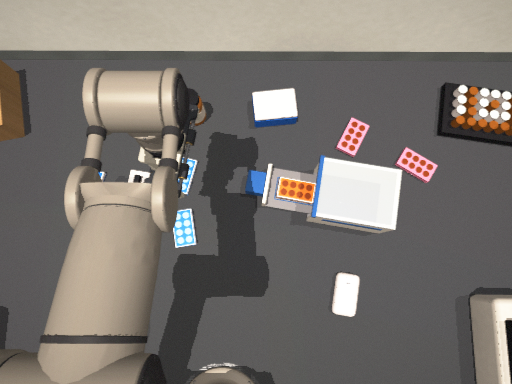

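View pics/side8.png

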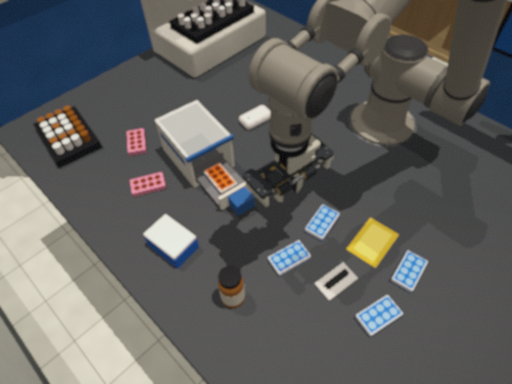

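Run:
```python
from h import *
t=bot.capture("top");s=bot.capture("side")
cv2.imwrite("pics/top9.png",t[:,:,::-1]);cv2.imwrite("pics/side9.png",s[:,:,::-1])
O=([0,120,100],[22,255,255])
print(minrect(t,"top",297,190,24,38,*O),minrect(s,"side",220,178,22,38,*O))
v=cv2.resize(t[145:235,235:345],None,fx=6,fy=6,interpolation=cv2.INTER_CUBIC);cv2.imwrite("pics/d9t.png",v[:,:,::-1])
v=cv2.resize(s[140:220,180:270],None,fx=7,fy=7,interpolation=cv2.INTER_CUBIC);cv2.imwrite("pics/d9s.png",v[:,:,::-1])
```

```text
[571.8, -189.9, 91.2, 48.5, 79.9] [573.2, -177.4, 89.6, 46.6, 80.3]
```

View pics/d9t.png

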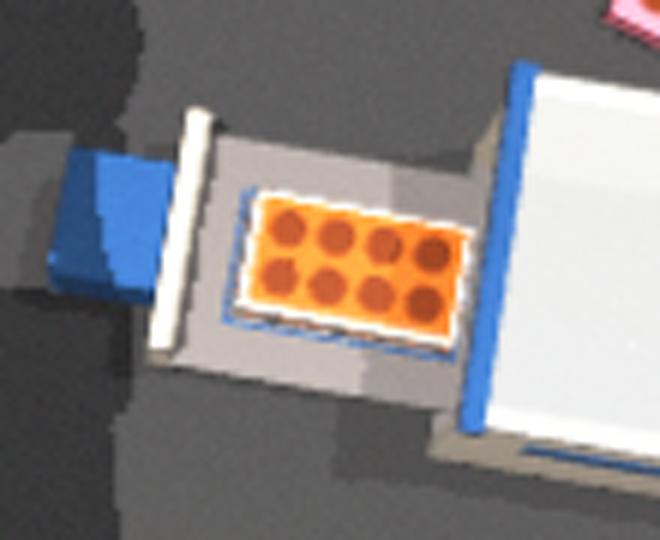

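View pics/d9s.png

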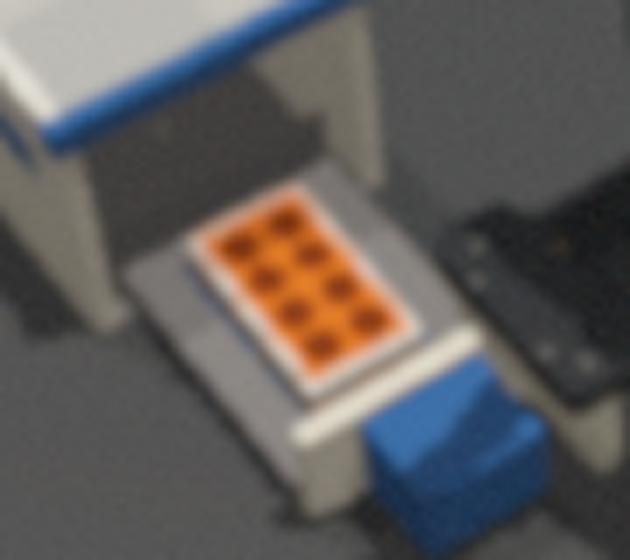

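```bash
python3 -m inch '[-2,0,0,0,0,0,1, -2,0,0,0,0,0,1, -2,0,0,0,0,0,1, -2,0,0,0,0,0,1, -2,0,0,0,0,0,1]';  python3 - <<'E'
from h import *
t=bot.capture("top");s=bot.capture("side")
cv2.imwrite("pics/top9.png",t[:,:,::-1]);cv2.imwrite("pics/side9.png",s[:,:,::-1])
O=([0,120,100],[22,255,255])
print(minrect(t,"top",285,190,30,38,*O),minrect(s,"side",230,185,30,38,*O))
v=cv2.resize(t[145:235,215:325],None,fx=6,fy=6,interpolation=cv2.INTER_CUBIC);cv2.imwrite("pics/d9t.png",v[:,:,::-1])
v=cv2.resize(s[140:230,180:280],None,fx=7,fy=6,interpolation=cv2.INTER_CUBIC);cv2.imwrite("pics/d9s.png",v[:,:,::-1])
E
```

```text
time: 11.3
tool_pos: [575.2, 83.0, 205.1]
tcp_rot: [-3.127, -0.005, 1.411]
contact_force: [-0.4, 1.0, 0.1]
grip_width: 90.4
[577.8, -154.4, 91.1, 48.1, 79.9] [577.8, -147.7, 89.9, 45.2, 79.9]
```

View pics/d9t.png

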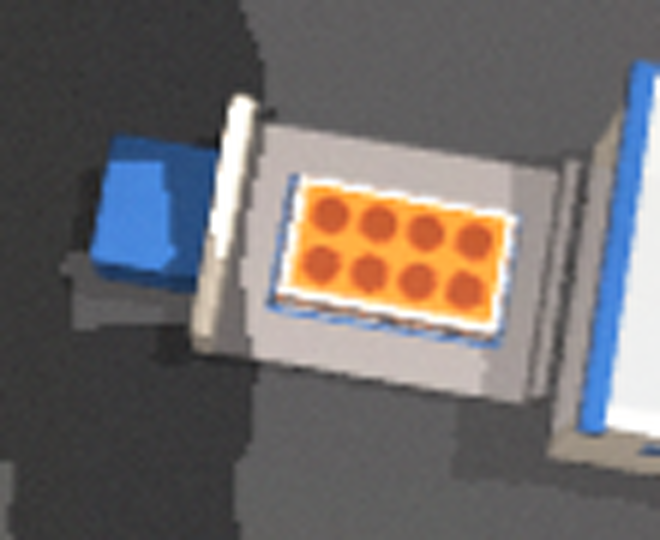

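View pics/d9s.png

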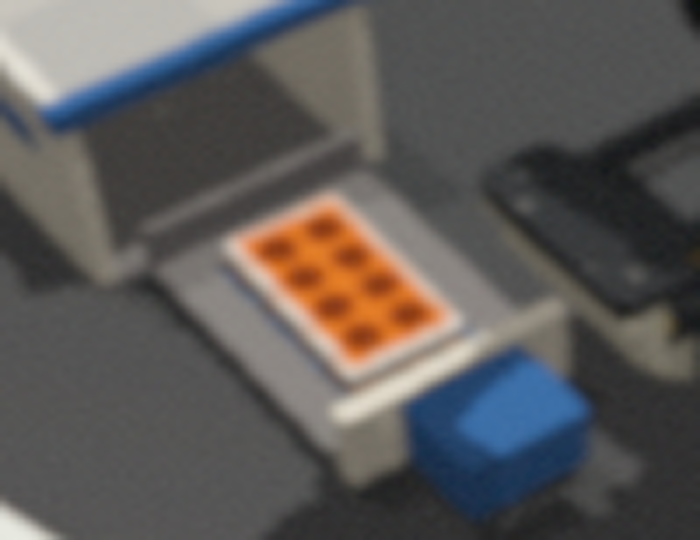

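```bash
python3 mv.py 577.5 -153 70 -9.5
```

```text
t 11.4 shift cm [  0.25 -23.61 -13.51] rot [-0.4 -0.8 -0.4] w 91.2 j [0.01 0.17]
```

```bash
python3 -m inch '[0.2,-5,-2,-0.4,-0.8,-0.4,1, 0.2,-10,-5,-0.4,-0.8,-0.4,1, 0.2,-15,-8,-0.4,-0.8,-0.4,1, 0.2,-20,-11,-0.4,-0.8,-0.4,1, 0.2,-23.6,-13.5,-0.4,-0.8,-0.4,1]';python3 -m inch '[0,0,0,0,0,0,1, 0,0,0,0,0,0,1, 0,0,0,0,0,0,1, 0,0,0,0,0,0,1, 0,0,0,0,0,0,1]'; python3 mv.py 577.5 -153 -8 -9.5;  python3 - <<'E'
from h import *
s=bot.capture("side")
v=cv2.resize(s[130:230,180:280],None,fx=7,fy=6,interpolation=cv2.INTER_CUBIC);cv2.imwrite("pics/d10s.png",cv2.convertScaleAbs(v,alpha=1.5)[:,:,::-1])
E
```

```text
time: 11.9
tool_pos: [577.2, -135.8, 81.9]
tcp_rot: [3.14, -0.0, 1.405]
contact_force: [-0.3, -0.4, 0.3]
grip_width: 91.7
time: 12.4
tool_pos: [577.9, -134.6, 82.9]
tcp_rot: [3.138, 0.0, 1.407]
contact_force: [-0.6, 0.9, -0.3]
grip_width: 91.7
t 12.4 shift cm [-0.04 -1.84 -9.09] rot [ 0.   0.2 -0.1] w 91.7 j [-0.36 -0.19]
```

View pics/d10s.png

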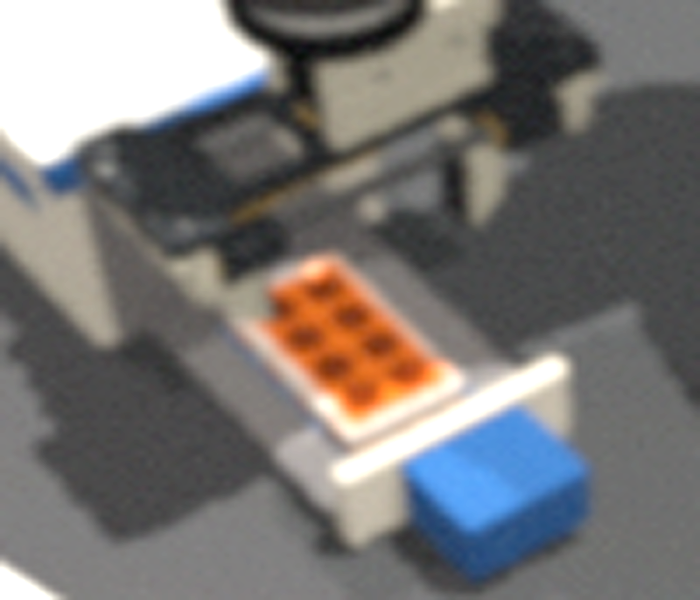

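Run:
```python
from h import *
s=bot.capture("side");t=bot.capture("top")
a,b=195,145
v=cv2.resize(s[b:b+50,a:a+65],None,fx=12,fy=12,interpolation=cv2.INTER_CUBIC);v=cv2.convertScaleAbs(v,alpha=1.6)
o=bot.get_obs();p=o["tool_pos"]+[0,0,32];yaw=o["tcp_rot"][2];y=np.array([np.sin(yaw),-np.cos(yaw),0]);x=np.array([np.cos(yaw),np.sin(yaw),0])
for d in (46,65,-46,-65):
    for e in(-9.5,9.5):
        q=w2p("side",p+y*d+x*e); print(d,e,q,(q-[a,b]+.5)*12); cv2.circle(v,tuple(int(k) for k in (q-[a,b]+.5)*12),3,(0,255,0),-1)
cv2.imwrite("pics/d11s.png",v[:,:,::-1]);
cv2.imwrite("pics/d11t.png",cv2.resize(t[120:240,210:340],None,fx=6,fy=5)[:,:,::-1])
```

```text
46 -9.5 [214.86046407 178.53829636] [244.3255688  408.45955628]
46 9.5 [218.55207126 182.89185182] [288.62485518 460.70222182]
65 -9.5 [209.00325563 181.75291849] [174.03906758 447.03502194]
65 9.5 [212.66648432 186.15941885] [217.99781182 499.91302616]
-46 -9.5 [242.29092563 163.48358728] [573.49110751 227.80304738]
-46 9.5 [246.10771483 167.59347747] [619.29257796 277.12172965]
-65 -9.5 [247.77103731 160.47592782] [639.25244772 191.7111339 ]
-65 9.5 [251.61131124 164.53798439] [685.33573493 240.4558127 ]
```

View pics/d11s.png

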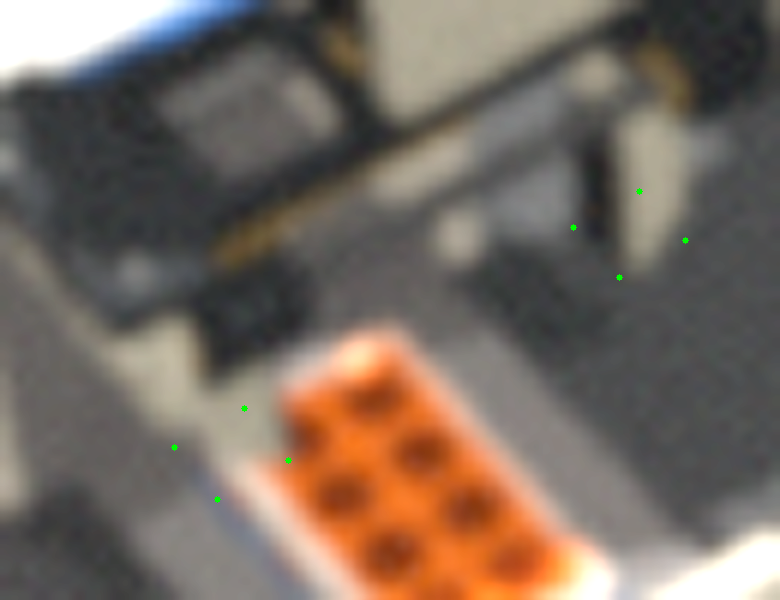

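View pics/d11t.png

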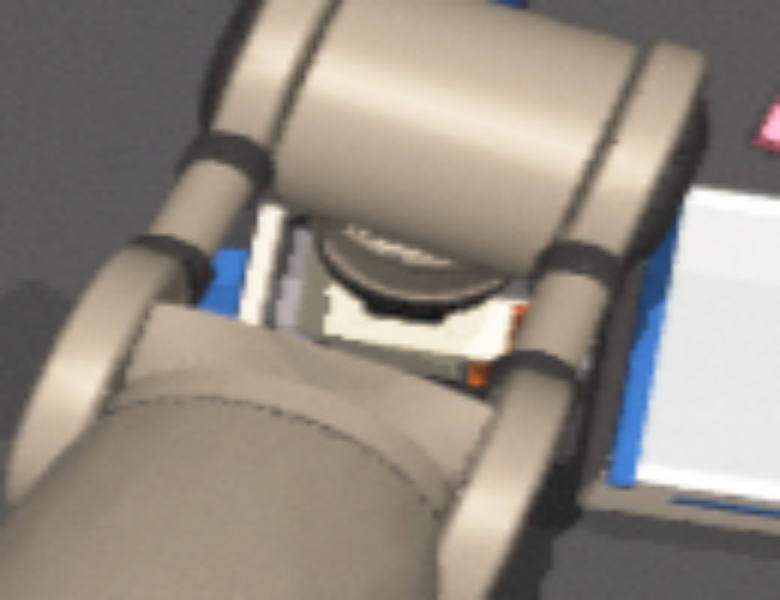

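```bash
python3 -m inch '[0,-0.7,-2,0,0.2,0,1, 0,-1.4,-4,0,0.2,0,1, 0,-1.4,-6,0,0.2,0,1, 0,-1.4,-8,0,0.2,0,1, 0,-1.4,-9,0,0.2,0,1]';python3 mv.py 577.5 -149 -8 -9.5
```

```text
time: 13.05
tool_pos: [576.7, -148.6, -9.1]
tcp_rot: [-3.138, 0.0, 1.406]
contact_force: [-0.6, 0.4, 0.1]
grip_width: 91.7
t 13.1 shift cm [ 0.08 -0.04  0.11] rot [-0.  -0.2 -0.1] w 91.7 j [-0.38 -0.21]
```

```bash
python3 -m inch '[0,0,0,0,0,0,-1, 0,0,0,0,0,0,-1, 0,0,0,0,0,0,-1, 0,0,0,0,0,0,-1, 0,0,0,0,0,0,-1]';python3 -m inch '[0,0,0.2,0,0,0,-1, 0,0,0.5,0,0,0,-1, 0,0,1.5,0,0,0,-1, 0,0,3,0,0,0,-1, 0,0,5,0,0,0,-1]';  python3 - <<'E'
from h import *
s=bot.capture("side")
a,b=185,130
v=cv2.resize(s[b:b+85,a:a+100],None,fx=7,fy=7,interpolation=cv2.INTER_CUBIC);v=cv2.convertScaleAbs(v,alpha=1.6)
cv2.imwrite("pics/d12s.png",v[:,:,::-1]);
E
```

```text
time: 13.55
tool_pos: [577.5, -148.8, -8.2]
tcp_rot: [-3.14, 0.0, 1.406]
contact_force: [1.5, -0.3, 0.3]
grip_width: 56.2
time: 14.05
tool_pos: [576.9, -148.6, 42.2]
tcp_rot: [-3.139, 0.0, 1.406]
contact_force: [0.7, 0.8, -0.3]
grip_width: 55.7
```

View pics/d12s.png

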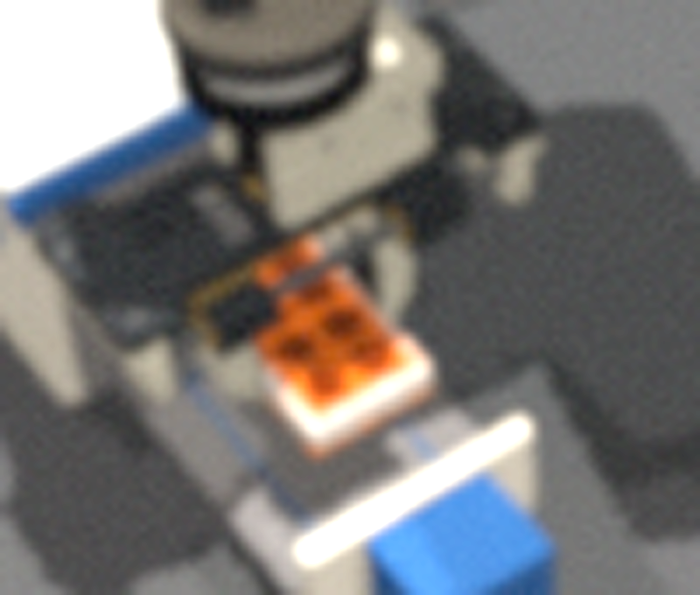

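```bash
python3 -m inch '[0,0,1.5,0,0,0,-1, -1,3,2,0,0,-8,-1, -2.5,6.5,2,0,0,-16,-1, -4,10.5,2,0,0,-24,-1, -5.5,14.5,2,0,0,-32,-1]';python3 mv.py 414 255 15 94.7
```

```text
time: 14.6
tool_pos: [523.5, -3.3, 66.5]
tcp_rot: [3.137, 0.001, 0.841]
contact_force: [1.0, 1.0, -1.4]
grip_width: 55.5
t 14.6 shift cm [-10.95  25.83  -5.15] rot [  0.2   0.1 -43.5] w 55.5 j [-0.15  0.58]
```

```bash
python3 -m inch '[-2,4.5,0,0,0,-8,-1, -4,9,0,0,0,-16,-1, -6,13.5,0,0,0,-24,-1, -8,18,0,0,0,-32,-1, -10,22.5,0,0,0,-40,-1]';python3 -m inch '[-1,3.3,0,0,0,-4,-1, -1,3.3,-2,0,0,-4,-1, -1,3.3,-4,0,0,-4,-1, -1,3.3,-4,0,0,-4,-1, -1,3.3,-4,0,0,-4,-1]';python3 mv.py 414 255 -24 94.7
```

```text
time: 15.1
tool_pos: [432.2, 202.9, 66.9]
tcp_rot: [3.138, 0.0, 0.173]
contact_force: [0.0, -0.2, -0.8]
grip_width: 55.7
time: 15.6
tool_pos: [422.3, 235.9, 27.2]
tcp_rot: [3.137, 0.0, 0.104]
contact_force: [0.7, -0.3, -1.7]
grip_width: 55.8
t 15.6 shift cm [-0.83  1.91 -5.12] rot [ 0.2 -0.  -1.2] w 55.8 j [0.35 1.82]
```

```bash
python3 -m inch '[-0.4,1,0,0,0,-1,-1, -0.8,1.9,-1,0,0,-1,-1, -0.8,1.9,-2,0,0,-1,-1, -0.8,1.9,-3,0,0,-1,-1, -0.8,1.9,-4,0,0,-1,-1]';python3 mv.py 414 255 -24 94.7
python3 - <<'E'
from h import *
s=bot.capture("side")
a,b=310,170
v=cv2.resize(s[b:b+120,a:a+130],None,fx=6,fy=5,interpolation=cv2.INTER_CUBIC);v=cv2.convertScaleAbs(v,alpha=1.3)
cv2.imwrite("pics/d13s.png",v[:,:,::-1]);
E
```

```text
time: 16.1
tool_pos: [414.2, 254.5, -13.8]
tcp_rot: [3.137, 0.001, 0.086]
contact_force: [-1.0, 0.9, -0.9]
grip_width: 55.6
t 16.1 shift cm [-0.02  0.05 -1.02] rot [ 0.3 -0.  -0.2] w 55.6 j [0.4  1.89]
```

View pics/d13s.png

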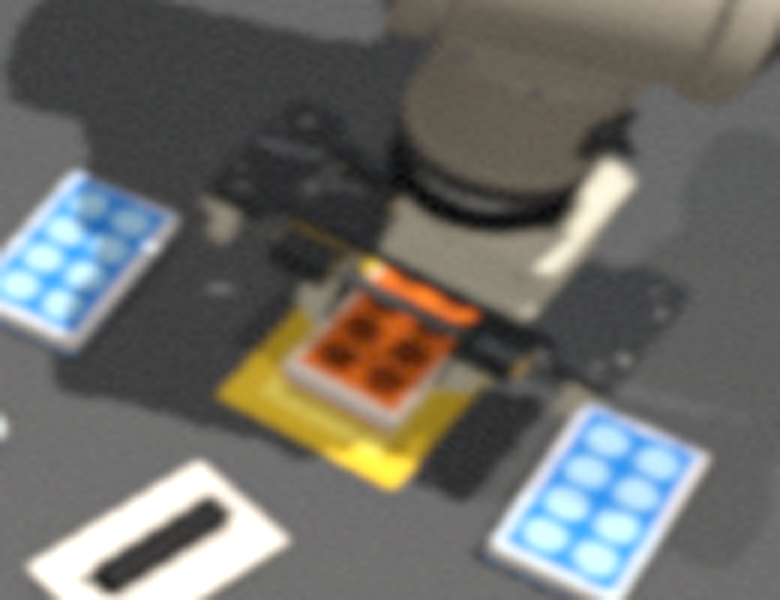

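```bash
python3 -m inch '[0,0,-0.4,0,0,0,-1, 0,0,-0.8,0,0,0,-1, 0,0,-1.1,0,0,0,-1, 0,0,-1.2,0,0,0,-1, 0,0,-1.2,0,0,0,-1]'
```

```text
time: 16.65
tool_pos: [413.3, 253.8, -26.4]
tcp_rot: [3.136, 0.003, 0.086]
contact_force: [-2.5, -3.9, 7.3]
grip_width: 55.5
```

```bash
python3 -m inch '[0,0,0,0,0,0,0.6, 0,0,0,0,0,0,0.6, 0,0,0,0,0,0,0.6, 0,0,0,0,0,0,0.6, 0,0,1,0,0,0,0.6]'; python3 -m inch '[0,0,4,0,0,0,0.6, 0,0,8,0,0,0,0.6, 3,-6,11,0,0,0,1, 6,-12,11,0,0,0,1, 8,-18,11,0,0,0,1]'; python3 mv.py 465 115 -27 100
```

```text
time: 17.15
tool_pos: [412.4, 253.5, -17.0]
tcp_rot: [3.136, 0.006, 0.086]
contact_force: [1.1, -0.6, 0.6]
grip_width: 73.0
time: 17.65
tool_pos: [475.0, 120.8, 93.0]
tcp_rot: [3.136, 0.001, 0.088]
contact_force: [0.5, 0.0, -0.4]
grip_width: 90.5
t 17.6 shift cm [ -1.    -0.58 -12.  ] rot [ 0.3 -0.   5. ] w 90.5 j [0.1  1.58]
```

Run:
```python
from h import *
for n in("side","top"):
    im=bot.capture(n); cv2.imwrite(f"pics/{n}14.png",im[:,:,::-1])
```

```text
(no output)
```

View pics/top14.png

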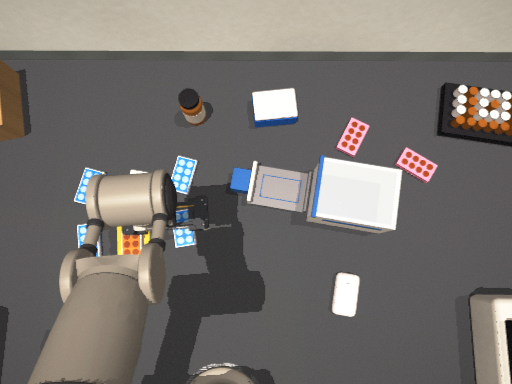

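View pics/side14.png

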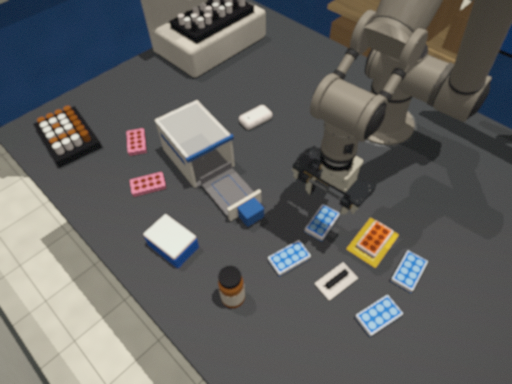

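Run:
```python
from h import *
t=cv2.imread("pics/top14.png")[:,:,::-1];s=cv2.imread("pics/side14.png")[:,:,::-1]
# rectify z=20 plane, 5px/mm
for n,im in(("top",t),("side",s)):
    r=rect(im,n,520,635,-225,-85,20,5); cv2.imwrite(f"pics/nest_{n}.png",r[:,:,::-1]); print(r.shape)
O=([0,120,100],[18,255,255]);Y=([20,120,100],[35,255,255])
print('used',minrect(s,"side",375,240,24,20,*O),'mat',minrect(s,"side",373,242,34,2,*([20,120,100],[35,255,255])))
```

```text
(575, 700, 3)
(575, 700, 3)
used [408.8, 257.5, 91.2, 45.5, 4.6] mat [414.3, 257.5, 135.4, 93.9, 5.3]
```

View pics/nest_top.png

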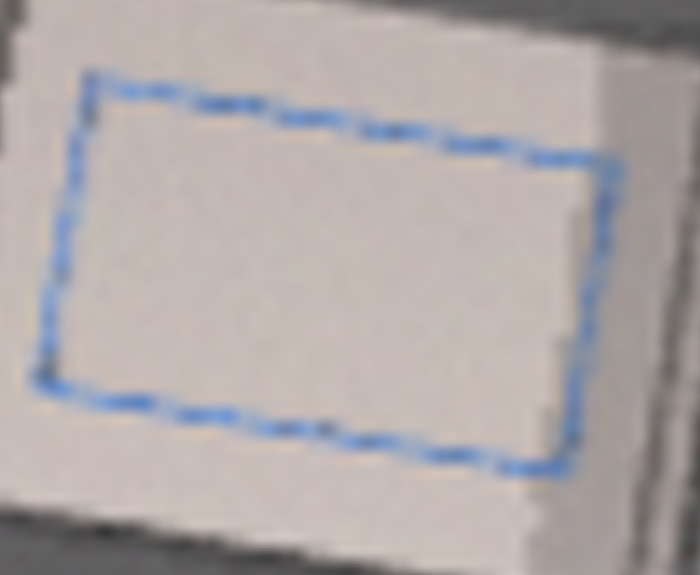

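View pics/nest_side.png

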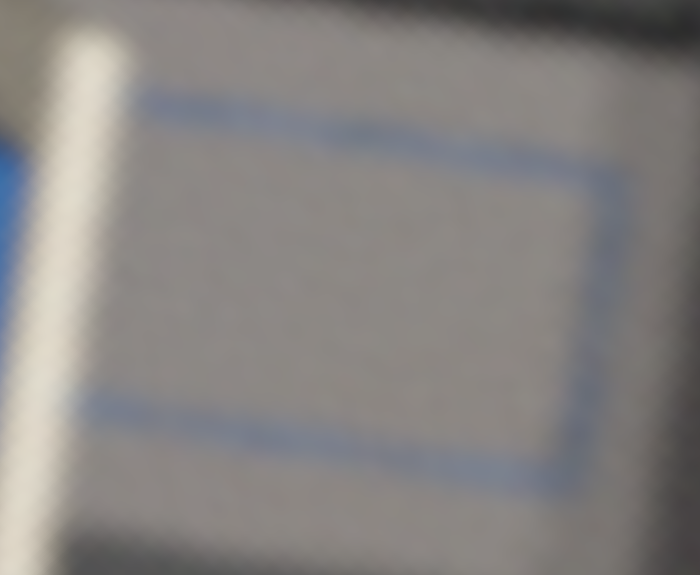

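```bash
python3 -m inch '[-1,-0.5,-3,0.3,0,5,1, -1,-0.5,-6,0.3,0,5,1, -1,-0.5,-8.5,0.3,0,5,1, -1,-0.5,-11,0.3,0,5,1, -1,-0.5,-12,0.3,0,5,1]'; python3 mv.py 465 115 -28 100;  python3 - <<'E'
from h import *
s=bot.capture("side")
a,b=280,170
v=cv2.resize(s[b:b+90,a:a+100],None,fx=7,fy=6,interpolation=cv2.INTER_CUBIC);v=cv2.convertScaleAbs(v,alpha=1.6)
cv2.imwrite("pics/d15s.png",v[:,:,::-1]);
E
```

```text
time: 18.25
tool_pos: [464.4, 112.5, -29.3]
tcp_rot: [3.14, 0.005, 0.167]
contact_force: [0.3, 1.4, -0.3]
grip_width: 91.4
t 18.2 shift cm [0.06 0.25 0.13] rot [ 0.1 -0.3  0.4] w 91.4 j [0.08 1.48]
```

View pics/d15s.png

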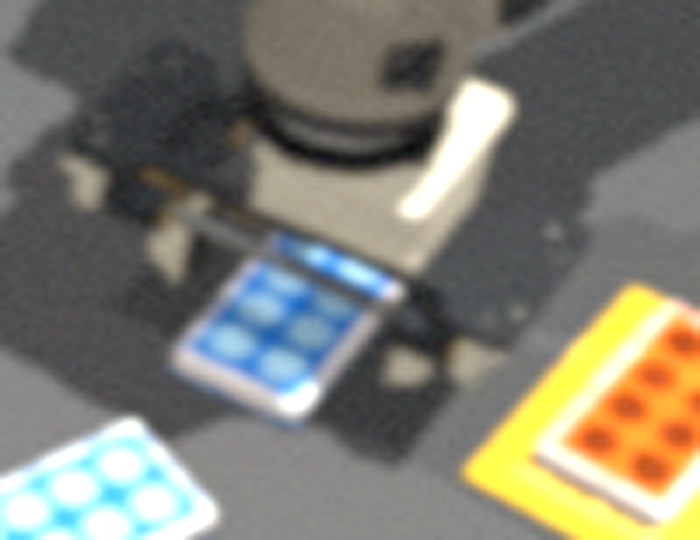

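```bash
python3 -m inch '[0.1,0.2,0.1,0,-0.3,0.4,1, 0.1,0.2,0.1,0,-0.3,0.4,-1, 0.1,0.2,0.1,0,-0.3,0.4,-1, 0.1,0.2,0.1,0,-0.3,0.4,-1, 0.1,0.2,0.1,0,-0.3,0.4,-1]';python3 -m inch '[0,0,0,0,0,0,-1, 0,0,0,0,0,0,-1, 0,0,0.5,0,0,0,-1, 0,0,2,0,0,0,-1, 0,0,4,0,0,0,-1]';python3 mv.py 579.3 -150 70 -8.8
```

```text
time: 18.8
tool_pos: [465.7, 114.4, -28.3]
tcp_rot: [3.139, -0.001, 0.174]
contact_force: [0.0, 0.7, -0.0]
grip_width: 64.4
time: 19.3
tool_pos: [464.7, 114.3, 11.6]
tcp_rot: [3.139, 0.002, 0.174]
contact_force: [-0.2, -0.7, -1.8]
grip_width: 55.8
t 19.3 shift cm [ 11.46 -26.43   5.84] rot [ 0.2  0.  71.2] w 55.8 j [0.08 1.48]
```

```bash
python3 -m inch '[0.5,-1,3,0,0,8,-1, 2,-5,5.5,0,0,16,-1, 4,-9,6,0,0,24,-1, 6,-13,6,0,0,32,-1, 8,-18,6,0,0,40,-1]';python3 mv.py 579.3 -150 70 -8.8
```

```text
time: 19.8
tool_pos: [544.0, -63.4, 72.4]
tcp_rot: [3.138, 0.001, 0.879]
contact_force: [1.2, 0.5, -1.0]
grip_width: 56.0
t 19.8 shift cm [ 3.53 -8.66 -0.24] rot [ 0.1  0.1 30.8] w 56.0 j [-0.25  0.44]
```

```bash
python3 -m inch '[1,-2,0,0,0,8,-1, 2,-4.5,0,0,0,16,-1, 3,-6.5,0,0,0,24,-1, 3.5,-8.6,0,0,0,30.8,-1, 3.5,-8.6,0,0,0,30.8,-1]';python3 mv.py 579.3 -150 -4 -8.8
```

```text
time: 20.3
tool_pos: [579.3, -151.9, 72.3]
tcp_rot: [3.138, 0.002, 1.416]
contact_force: [-0.5, -0.5, -0.9]
grip_width: 55.8
t 20.3 shift cm [-0.    0.19 -7.63] rot [0.1 0.2 0. ] w 55.8 j [-0.38 -0.23]
```

```bash
python3 -m inch '[0,0.2,-2,0,0,0,-1, 0,0.2,-4,0,0,0,-1, 0,0.2,-6,0,0,0,-1, 0,0.2,-7.2,0,0,0,-1, 0,0.2,-7.4,0,0,0,-1]';python3 mv.py 579.3 -150 -8 -8.8
python3 - <<'E'
from h import *
s=bot.capture("side")
a,b=190,150
v=cv2.resize(s[b:b+85,a:a+95],None,fx=8,fy=7,interpolation=cv2.INTER_CUBIC);v=cv2.convertScaleAbs(v,alpha=1.6)
cv2.imwrite("pics/d16s.png",v[:,:,::-1]);
E
```

```text
time: 20.8
tool_pos: [578.1, -148.9, -3.2]
tcp_rot: [3.141, 0.001, 1.415]
contact_force: [-0.5, -0.2, -0.3]
grip_width: 55.4
t 20.8 shift cm [ 0.12 -0.11 -0.48] rot [0.1 0.  0.1] w 55.4 j [-0.38 -0.22]
```

View pics/d16s.png

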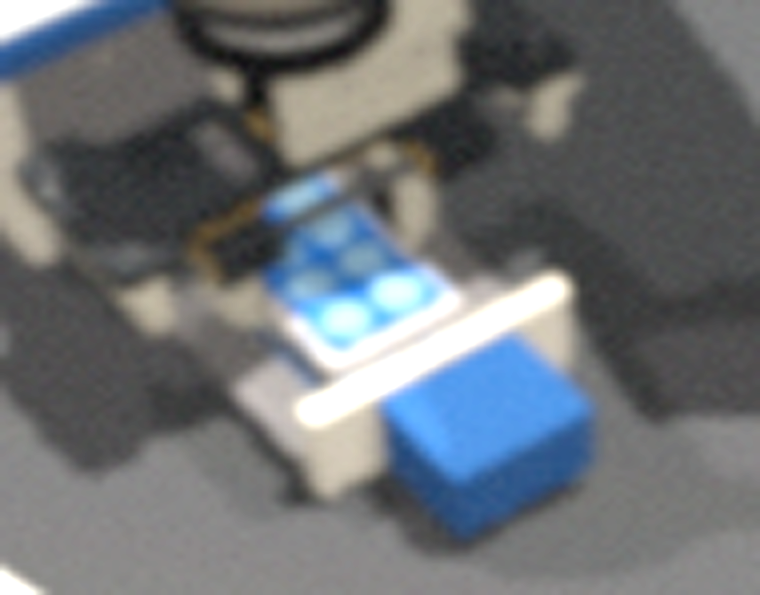

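```bash
python3 -m inch '[0.1,-0.1,-0.2,0,0,0,-1, 0.1,-0.1,-0.4,0,0,0,-1, 0.1,-0.1,-0.5,0,0,0,-1, 0.1,-0.1,-0.6,0,0,0,-1, 0.1,-0.1,-0.6,0,0,0,-1]';python3 -m inch '[0,0,0,0,0,0,0.6, 0,0,0,0,0,0,0.6, 0,0,0,0,0,0,0.6, 0,0,0,0,0,0,0.6, 0,0,1,0,0,0,0.6]'; python3 -m inch '[0,0,4,0,0,0,0.6, 0,3,8,0,0,0,0.6, 0,8,11,0,0,0,1, 0,13,11,0,0,0,1, 0,18,11,0,0,0,1]'
```

```text
time: 21.35
tool_pos: [580.0, -150.3, -8.0]
tcp_rot: [3.139, 0.002, 1.416]
contact_force: [0.2, -0.3, 2.0]
grip_width: 55.8
time: 21.85
tool_pos: [578.9, -149.9, 1.1]
tcp_rot: [-3.141, 0.001, 1.416]
contact_force: [0.3, -0.4, 0.5]
grip_width: 73.5
time: 22.35
tool_pos: [579.8, 24.0, 113.6]
tcp_rot: [3.138, 0.001, 1.414]
contact_force: [0.2, 0.2, -1.2]
grip_width: 90.3
```

```bash
python3 - <<'E'
from h import *
t=bot.capture("top");cv2.imwrite("pics/top17.png",t[:,:,::-1])
r=rect(t,"top",520,635,-225,-85,20,5);cv2.imwrite("pics/n17.png",r[:,:,::-1])
B=([95,60,60],[125,255,255])
E
python3 mv.py 614.5 124 100 75.7
```

```text
t 22.4 shift cm [ 3.59  9.19 -1.3 ] rot [-0.2 -0.  84.4] w 91.3 j [-0.08  0.07]
```

View pics/n17.png

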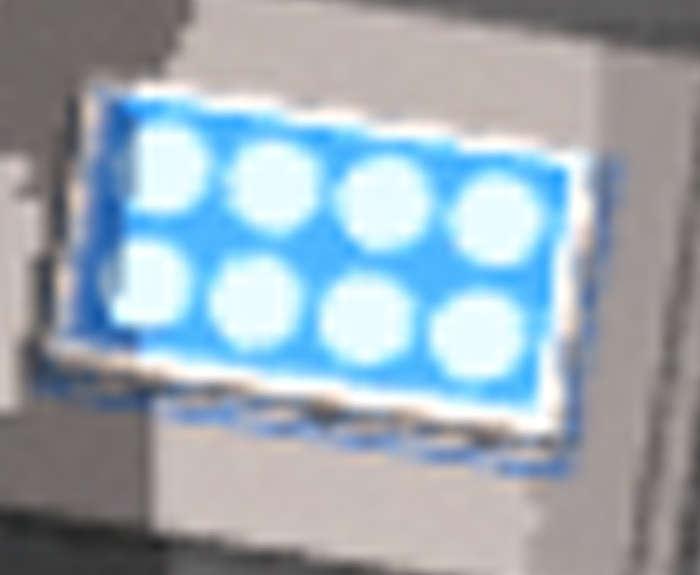

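```bash
python3 -m inch '[2,4,0,0,0,43,1, 3,7,0,0,0,43,1, 3.6,9.2,0,0,0,43,1, 3.6,9.2,0,0,0,43,1, 3.6,9.2,0,0,0,43,1]'; python3 mv.py 614.3 124.4 -28 75.7;python3 -m inch '[0,0,-1,-0.2,0,42,1, 0,0,-3,-0.2,0,42,1, 0,0,-5,-0.2,0,42,1, 0,0,-7,-0.2,0,42,1, 0,0,-9,-0.2,0,42,1]'; python3 mv.py 614.3 124.4 -28 75.7
```

```text
time: 22.9
tool_pos: [614.6, 125.1, 113.4]
tcp_rot: [3.14, -0.003, 2.174]
contact_force: [-0.2, 0.7, 0.2]
grip_width: 91.6
t 22.9 shift cm [ -0.03  -0.07 -14.14] rot [-0.2 -0.1 41.2] w 91.6 j [ 0.08 -0.53]
time: 23.4
tool_pos: [614.8, 124.9, 23.3]
tcp_rot: [-3.14, -0.001, 2.913]
contact_force: [0.0, 0.0, 1.2]
grip_width: 91.9
t 23.4 shift cm [-0.05 -0.05 -5.13] rot [ 0.1 -0.  -1.2] w 91.9 j [ 0.08 -1.26]
```

```bash
python3 -m inch '[0,0,-1.5,0,0,-1.2,1, 0,0,-3,0,0,-1.2,1, 0,0,-4.2,0,0,-1.2,1, 0,0,-5.1,0,0,-1.2,1, 0,0,-5.1,0,0,-1.2,1]'; python3 -m inch '[0,0,0,0,0,0,1, 0,0,0,0,0,0,-1, 0,0,0,0,0,0,-1, 0,0,0,0,0,0,-1, 0,0,0,0,0,0,-1]';python3 mv.py 614.3 124.4 -28 75.7
```

```text
time: 23.9
tool_pos: [614.0, 124.7, -28.9]
tcp_rot: [-3.14, -0.003, 2.892]
contact_force: [-0.9, 0.4, 1.2]
grip_width: 92.0
time: 24.4
tool_pos: [614.2, 124.8, -28.6]
tcp_rot: [-3.14, -0.002, 2.892]
contact_force: [0.6, 0.4, 0.7]
grip_width: 64.4
t 24.4 shift cm [ 0.01 -0.04  0.06] rot [ 0.1 -0.1  0. ] w 64.4 j [ 0.08 -1.24]
```

```bash
python3 -m inch '[0,0,0,0,0,0,-1, 0,0,0.3,0,0,0,-1, 0,0,1,0,0,0,-1, 0,-1,4,0,0,0,-1, 0,-3,7,0,0,-6,-1]';python3 mv.py 579.6 -151.5 70 -8.8
```

```text
time: 24.9
tool_pos: [613.5, 95.6, 42.0]
tcp_rot: [-3.14, -0.004, 2.788]
contact_force: [0.9, -0.3, -0.2]
grip_width: 55.9
t 24.9 shift cm [ -3.39 -24.71   2.8 ] rot [ -0.1  -0.2 -78.5] w 55.9 j [ 0.03 -1.19]
```

```bash
python3 -m inch '[-0.5,-2.5,2,0,0,-8,-1, -1,-5.5,3,0,0,-16,-1, -1.5,-9,3,0,0,-24,-1, -2,-12.5,3,0,0,-32,-1, -2.5,-16,3,0,0,-40,-1]';python3 -m inch '[-0.2,-2.5,0,0,0,-8,-1, -0.5,-5,0,0,0,-16,-1, -0.7,-7,0,0,0,-24,-1, -0.9,-8.7,0,0,0,-32,-1, -0.9,-8.7,0,0,0,-38.5,-1]';python3 mv.py 579.6 -151.5 15 -8.8
```

```text
time: 25.4
tool_pos: [588.3, -65.6, 72.8]
tcp_rot: [-3.14, -0.003, 2.084]
contact_force: [0.8, 0.4, -1.5]
grip_width: 55.7
time: 25.9
tool_pos: [579.1, -155.1, 73.3]
tcp_rot: [-3.141, -0.002, 1.404]
contact_force: [-0.5, 1.3, -1.4]
grip_width: 55.8
t 25.9 shift cm [ 0.05  0.36 -5.83] rot [-0.1 -0.   0.7] w 55.8 j [-0.39 -0.23]
```

```bash
python3 -m inch '[0,0.35,-2,0,0,0.7,-1, 0,0.35,-4,0,0,0.7,-1, 0,0.35,-5.5,0,0,0.7,-1, 0,0.35,-5.8,0,0,0.7,-1, 0,0.35,-5.8,0,0,0.7,-1]';python3 mv.py 579.6 -151.5 9.5 -8.8
```

```text
time: 26.4
tool_pos: [579.0, -151.5, 15.5]
tcp_rot: [-3.14, -0.002, 1.417]
contact_force: [0.2, 0.9, -0.7]
grip_width: 55.8
t 26.4 shift cm [ 0.06  0.   -0.6 ] rot [-0.1 -0.   0. ] w 55.8 j [-0.39 -0.23]
```

```bash
python3 -m inch '[0,0,-0.2,0,0,0,-1, 0,0,-0.4,0,0,0,-1, 0,0,-0.5,0,0,0,-1, 0,0,-0.6,0,0,0,-1, 0,0,-0.6,0,0,0,-1]';python3 -m inch '[0,0,0,0,0,0,0.6, 0,0,0,0,0,0,0.6, 0,0,0,0,0,0,0.6, 0,0,0,0,0,0,0.6, 0,0,1,0,0,0,0.6]'; python3 -m inch '[0,0,4,0,0,0,0.6, 0,3,8,0,0,0,0.6, 0,8,9,0,0,0,1, 0,13,9,0,0,0,1, 0,18,9,0,0,0,1]'
python3 - <<'E'
from h import *
t=bot.capture("top");cv2.imwrite("pics/top18.png",t[:,:,::-1])
r=rect(t,"top",520,635,-225,-85,56,5);cv2.imwrite("pics/n18.png",r[:,:,::-1])
s=bot.capture("side");cv2.imwrite("pics/side18.png",s[:,:,::-1])
E
python3 mv.py 425 374 70 99
```

```text
time: 26.9
tool_pos: [579.2, -151.6, 9.6]
tcp_rot: [-3.141, -0.002, 1.417]
contact_force: [-0.0, -0.1, -0.7]
grip_width: 55.7
time: 27.4
tool_pos: [578.1, -151.2, 18.7]
tcp_rot: [-3.138, -0.003, 1.417]
contact_force: [-0.2, -0.3, 0.3]
grip_width: 73.1
time: 27.9
tool_pos: [578.5, 29.3, 110.5]
tcp_rot: [-3.141, -0.003, 1.416]
contact_force: [0.8, 0.1, -0.8]
grip_width: 90.2
t 28.0 shift cm [-15.27  34.03  -3.99] rot [ -0.3   0.1 -72.5] w 91.8 j [-0.08  0.07]
```

View pics/n18.png

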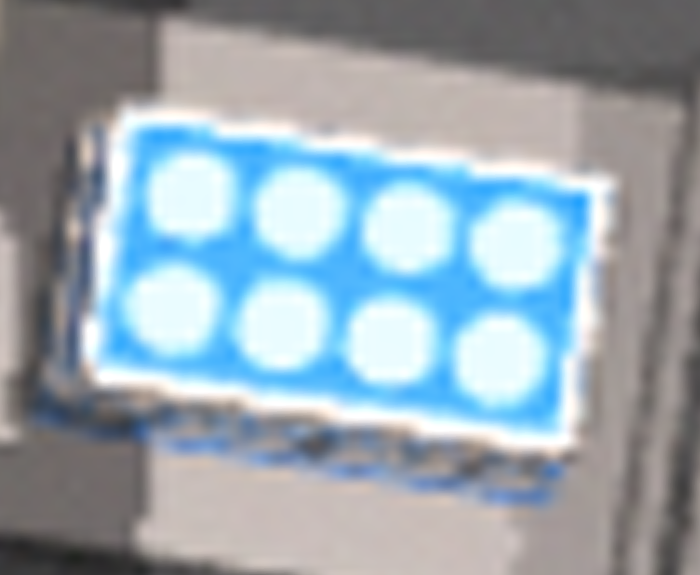

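View pics/side18.png

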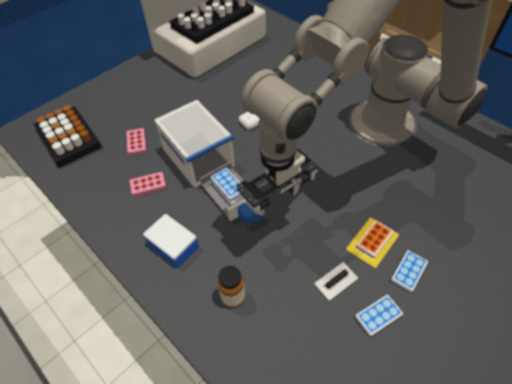

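Rectified, plate 1 sits 2 mm forward of the nest centre and plate 2 about 4 mm to the rear. I'll regrip plate 2 and shift it.

```bash
python3 -m inch '[0,-5,0,0,0,0,0.7, 0,-10,0,0,0,0,0.7, 0,-15,0,0,0,0,0.7, 0,-18.1,-2,0,0,0,0.7, 0,-18.1,-5,0,0,0,0.7]';python3 mv.py 579.2 -151.6 10.5 -8.8
```

```text
time: 28.5
tool_pos: [579.2, -153.2, 61.8]
tcp_rot: [3.138, -0.002, 1.418]
contact_force: [-0.1, 1.6, 0.1]
grip_width: 77.9
t 28.5 shift cm [ 0.    0.16 -5.13] rot [-0.1  0.2 -0. ] w 77.9 j [-0.39 -0.24]
```

```bash
python3 -m inch '[0,0.2,-2,0,0,0,0.7, 0,0.2,-4,0,0,0,0.7, 0,0.2,-5,0,0,0,0.7, 0,0.2,-5.1,0,0,0,0.7, 0,0.2,-5.1,0,0,0,0.7]';python3 -m inch '[0,0,0,0,0,0,-1, 0,0,0,0,0,0,-1, 0,0,0,0,0,0,-1, 0,0,0,0,0,0,-1, 0,0,0.3,0,0,0,-1]';python3 -m inch '[0,0.2,0.3,0,0,0,-1, 0.05,0.45,0.3,0,0,0,-1, 0.05,0.45,0.3,0,0,0,-1, 0.05,0.45,0,0,0,0,-1, 0.05,0.45,-0.4,0,0,0,-1]'
```

```text
time: 29.0
tool_pos: [579.6, -151.5, 11.5]
tcp_rot: [3.138, -0.002, 1.418]
contact_force: [0.5, -0.9, 0.4]
grip_width: 77.8
time: 29.5
tool_pos: [579.3, -151.3, 14.4]
tcp_rot: [3.138, -0.002, 1.418]
contact_force: [0.3, -0.6, -1.1]
grip_width: 56.0
time: 30.0
tool_pos: [580.0, -146.9, 11.8]
tcp_rot: [3.138, -0.002, 1.418]
contact_force: [-11.1, 4.3, 41.8]
grip_width: 55.6
```

```bash
python3 -m inch '[0,0,0.05,0,0,0,-1, 0,0,0.05,0,0,0,0.5, 0,0,0.05,0,0,0,0.5, 0,0,0.1,0,0,0,0.6, 0,0,1,0,0,0,0.6]'; python3 -m inch '[0,0,4,0,0,0,0.6, 0,3,8,0,0,0,0.6, 0,8,9,0,0,0,1, 0,13,9,0,0,0,1, 0,18,9,0,0,0,1]'
python3 - <<'E'
from h import *
t=bot.capture("top");cv2.imwrite("pics/top19.png",t[:,:,::-1])
r=rect(t,"top",520,635,-225,-85,56,5);cv2.imwrite("pics/n19.png",r[:,:,::-1])
E
python3 mv.py 425 374 70 99
```

```text
time: 30.5
tool_pos: [579.1, -146.6, 20.8]
tcp_rot: [3.14, -0.002, 1.418]
contact_force: [-0.0, -0.0, -0.0]
grip_width: 72.9
time: 31.0
tool_pos: [579.3, 34.0, 112.3]
tcp_rot: [3.138, -0.003, 1.417]
contact_force: [1.1, 0.0, 0.7]
grip_width: 90.3
t 31.1 shift cm [-15.34  33.21  -4.2 ] rot [ -0.2   0.4 -72.5] w 91.2 j [-0.06  0.08]
```

View pics/n19.png

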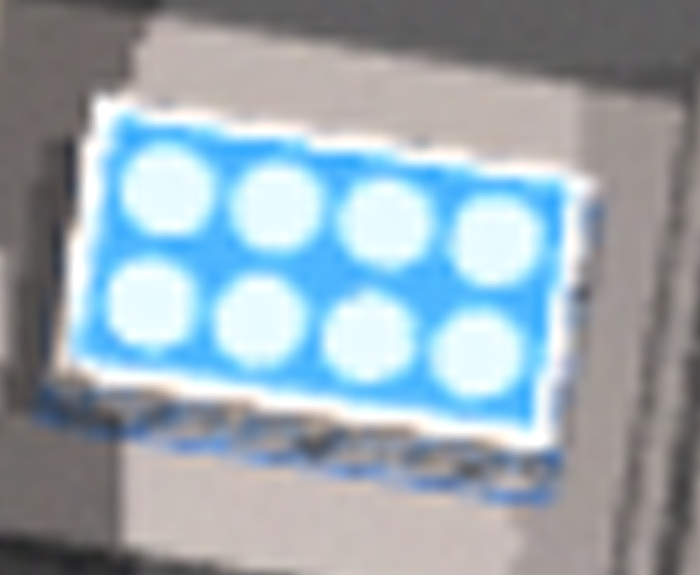

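```bash
python3 -m inch '[-2,5,0,0,0,-8,1, -4,10,0,0,0,-16,1, -6,15,0,0,0,-25,1, -8,20,0,0,0,-33,1, -10,25,0,0,0,-40,1]'; python3 mv.py 427 374.5 20 99
```

```text
time: 31.55
tool_pos: [493.7, 254.1, 112.6]
tcp_rot: [3.14, -0.007, 0.731]
contact_force: [1.2, 0.3, 0.3]
grip_width: 92.3
t 31.6 shift cm [-6.67 12.04 -9.26] rot [ -0.1   0.4 -32.9] w 92.3 j [0.34 1.18]
```

```bash
python3 -m inch '[-2,4,0,0,0,-8,1, -4,8,-2,0,0,-16,1, -6,12,-4,0,0,-25,1, -6.7,12,-7,0,0,-33,1, -6.7,12,-9.2,0,0,-33,1]'; python3 mv.py 427 374.5 -28 99
python3 - <<'E'
from h import *
s=bot.capture("side")
a,b=360,210
v=cv2.resize(s[b:b+100,a:a+110],None,fx=6,fy=6,interpolation=cv2.INTER_CUBIC);v=cv2.convertScaleAbs(v,alpha=1.4)
cv2.imwrite("pics/d20s.png",v[:,:,::-1]);
E
```

```text
time: 32.05
tool_pos: [424.5, 375.3, 19.4]
tcp_rot: [3.139, -0.006, 0.154]
contact_force: [0.6, 0.3, -0.5]
grip_width: 91.6
t 32.0 shift cm [ 0.25 -0.08 -4.74] rot [0.1 0.3 0.2] w 91.6 j [0.59 2.01]
```

View pics/d20s.png

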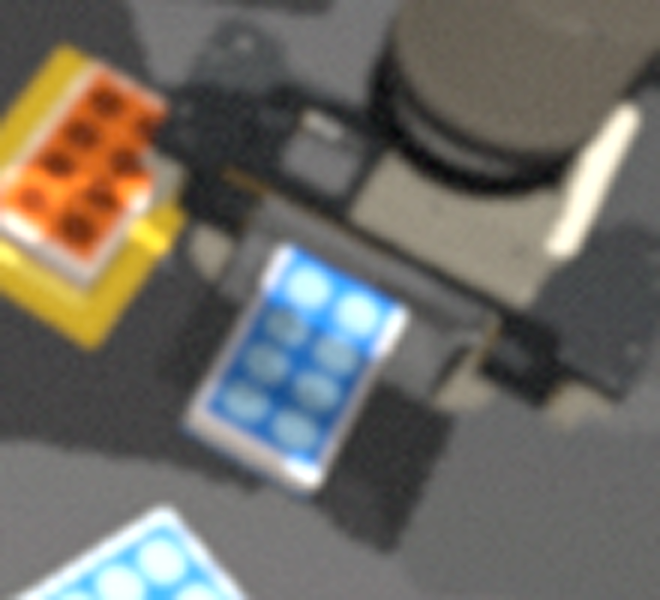

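```bash
python3 -m inch '[0.2,0.5,0,0,0.3,0.2,1, 0.3,1,-1,0,0.3,0.2,1, 0.3,1,-2,0,0.3,0.2,1, 0.3,1,-3,0,0.3,0.2,1, 0.3,1,-3,0,0.3,0.2,1]'; python3 mv.py 427 385 -27 99
python3 - <<'E'
from h import *
s=bot.capture("side")
a,b=360,210
v=cv2.resize(s[b:b+100,a:a+110],None,fx=6,fy=6,interpolation=cv2.INTER_CUBIC);v=cv2.convertScaleAbs(v,alpha=1.4)
cv2.imwrite("pics/d21s.png",v[:,:,::-1]);
E
```

```text
time: 32.6
tool_pos: [425.9, 382.6, -15.1]
tcp_rot: [3.137, 0.006, 0.158]
contact_force: [0.9, 0.3, 0.3]
grip_width: 91.3
t 32.6 shift cm [ 0.11  0.24 -1.19] rot [ 0.3 -0.3 -0.1] w 91.3 j [0.6  2.01]
```

View pics/d21s.png

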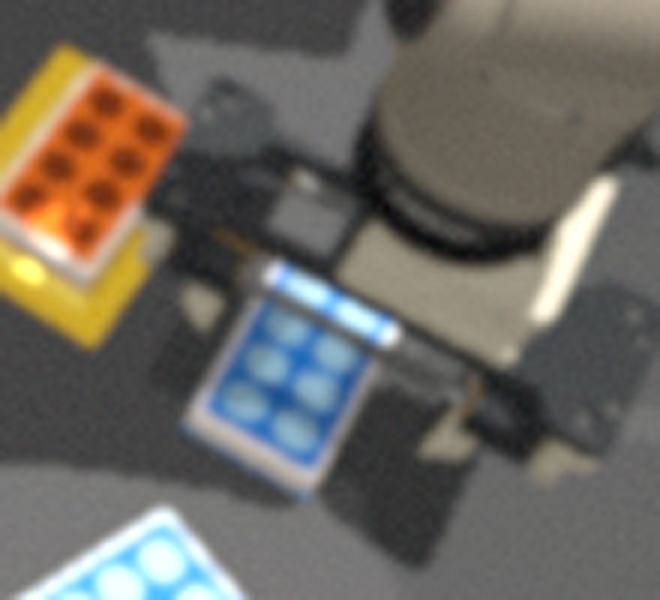

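```bash
python3 -m inch '[0.1,0.2,-0.3,0,0,0,1, 0.1,0.2,-0.6,0,0,0,1, 0.1,0.2,-0.9,0,0,0,1, 0.1,0.2,-1.2,0,0,0,1, 0.1,0.2,-1.2,0,0,0,1]'; python3 -m inch '[0,0,0,0,0,0,0, 0,0,0,0,0,0,-1, 0,0,0,0,0,0,-1, 0,0,0,0,0,0,-1, 0,0,0,0,0,0,-1]'; python3 -m inch '[0,0,0,0,0,0,-1, 0,0,0.3,0,0,0,-1, 0,0,1,0,0,0,-1, 0,0,3,0,0,0,-1, 0,0,5,0,0,0,-1]';python3 mv.py 579.6 -150 100 -8.8
```

```text
time: 33.15
tool_pos: [427.0, 384.6, -26.9]
tcp_rot: [3.137, 0.006, 0.159]
contact_force: [-0.4, 0.0, 0.3]
grip_width: 91.6
time: 33.65
tool_pos: [427.0, 384.5, -26.7]
tcp_rot: [3.136, 0.006, 0.159]
contact_force: [0.2, -2.1, 1.2]
grip_width: 56.4
time: 34.15
tool_pos: [426.7, 384.4, 23.9]
tcp_rot: [3.136, 0.007, 0.159]
contact_force: [0.2, 0.2, -1.3]
grip_width: 55.7
t 34.1 shift cm [ 15.29 -53.44   7.61] rot [ 0.5 -0.1 72.1] w 55.7 j [0.6  2.01]
```

```bash
python3 -m inch '[1,-4,3,0,0,7,-1, 2.5,-8.5,5,0,0,14,-1, 4,-13,6,0,0,21,-1, 5.5,-18,6,0,0,28,-1, 7,-23,6,0,0,35,-1]';python3 mv.py 579.6 -150 85 -8.8
```

```text
time: 34.65
tool_pos: [495.8, 158.2, 85.1]
tcp_rot: [3.135, 0.005, 0.775]
contact_force: [0.6, 0.4, -1.8]
grip_width: 55.7
t 34.6 shift cm [ 8.380e+00 -3.082e+01 -1.000e-02] rot [ 0.4  0.2 36.8] w 55.7 j [0.17 0.97]
```

```bash
python3 -m inch '[1.3,-4.8,0,0,0,8,-1, 2.6,-9.6,0,0,0,16,-1, 4,-14.5,0,0,0,24,-1, 5.3,-19.4,0,0,0,31,-1, 6.6,-24.2,0,0,0,37,-1]';python3 -m inch '[1,-3.5,0,0.3,0.2,0,-1, 1.8,-6.6,0,0.3,0.2,0,-1, 1.8,-6.6,-1,0.3,0.2,0,-1, 1.8,-6.6,-2,0.3,0.2,0,-1, 1.8,-6.6,-2,0.3,0.2,0,-1]';python3 mv.py 579.6 -150 28.5 -8.8
```

```text
time: 35.15
tool_pos: [557.1, -66.6, 85.8]
tcp_rot: [3.134, 0.005, 1.427]
contact_force: [1.0, 0.5, -1.6]
grip_width: 56.0
time: 35.65
tool_pos: [573.4, -131.1, 64.0]
tcp_rot: [-3.141, -0.001, 1.427]
contact_force: [0.1, 0.5, -1.6]
grip_width: 55.8
t 35.6 shift cm [ 0.62 -1.89 -3.55] rot [-0.1 -0.  -0.6] w 55.8 j [-0.36 -0.21]
```

```bash
python3 -m inch '[0.3,-1,0,0,0,-0.6,-1, 0.6,-1.9,-0.5,0,0,-0.6,-1, 0.6,-1.9,-1.5,0,0,-0.6,-1, 0.6,-1.9,-2.6,0,0,-0.6,-1, 0.6,-1.9,-2.6,0,0,-0.6,-1]';python3 mv.py 579.6 -150 29.3 -8.8
python3 - <<'E'
from h import *
s=bot.capture("side")
a,b=190,140
v=cv2.resize(s[b:b+85,a:a+95],None,fx=8,fy=7,interpolation=cv2.INTER_CUBIC);v=cv2.convertScaleAbs(v,alpha=1.6)
cv2.imwrite("pics/d22s.png",v[:,:,::-1]);
E
```

```text
time: 36.15
tool_pos: [577.9, -149.3, 35.7]
tcp_rot: [-3.136, -0.002, 1.417]
contact_force: [0.1, 0.8, -2.1]
grip_width: 56.0
t 36.1 shift cm [ 0.17 -0.07 -0.64] rot [-0.2 -0.3  0. ] w 56.0 j [-0.38 -0.23]
```

View pics/d22s.png

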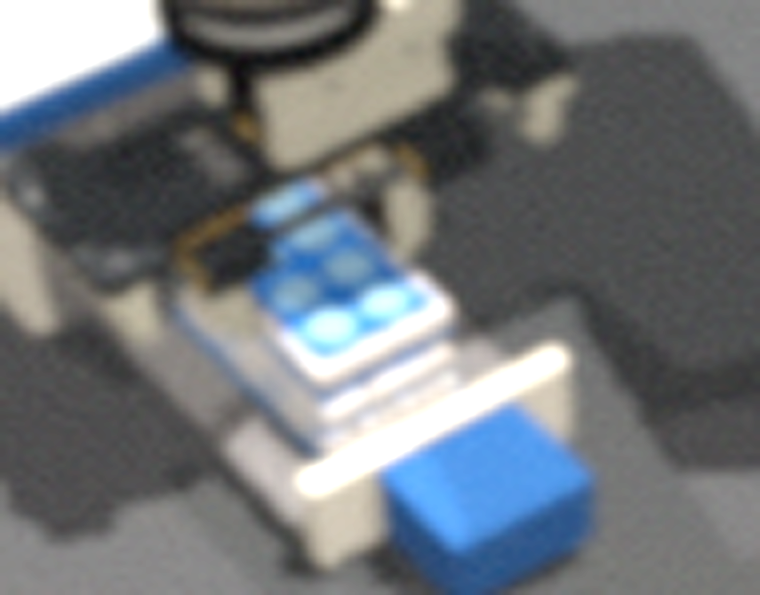

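```bash
python3 -m inch '[0.15,-0.1,-0.2,0,0,0,-1, 0.15,-0.1,-0.4,0,0,0,-1, 0.15,-0.1,-0.55,0,0,0,-1, 0.15,-0.1,-0.65,0,0,0,-1, 0.15,-0.1,-0.7,0,0,0,-1]';python3 -m inch '[0,0,0,0,0,0,0.6, 0,0,0,0,0,0,0.6, 0,0,0,0,0,0,0.6, 0,0,0,0,0,0,0.6, 0,0,1,0,0,0,0.6]'; python3 -m inch '[0,0,4,0,0,0,0.6, 0,3,7,0,0,0,0.6, 0,8,8,0,0,0,1, 0,13,8,0,0,0,1, 0,18,8,0,0,0,1]'
python3 - <<'E'
from h import *
t=bot.capture("top");cv2.imwrite("pics/top23.png",t[:,:,::-1])
r=rect(t,"top",520,635,-225,-85,74,5);cv2.imwrite("pics/n23.png",r[:,:,::-1])
E
python3 mv.py 580 385.8 100 75.7
```

```text
time: 36.7
tool_pos: [580.0, -150.4, 29.7]
tcp_rot: [-3.138, -0.002, 1.417]
contact_force: [-0.4, 1.1, -0.3]
grip_width: 55.8
time: 37.2
tool_pos: [579.1, -150.1, 38.9]
tcp_rot: [-3.135, -0.002, 1.417]
contact_force: [-0.4, 0.0, -0.4]
grip_width: 73.3
time: 37.7
tool_pos: [579.4, 30.4, 120.6]
tcp_rot: [-3.138, -0.003, 1.416]
contact_force: [0.7, 0.8, 0.5]
grip_width: 90.4
t 37.8 shift cm [ 0.16 34.74 -2.03] rot [-0.2 -0.5 84.3] w 91.1 j [-0.07  0.08]
```

View pics/n23.png

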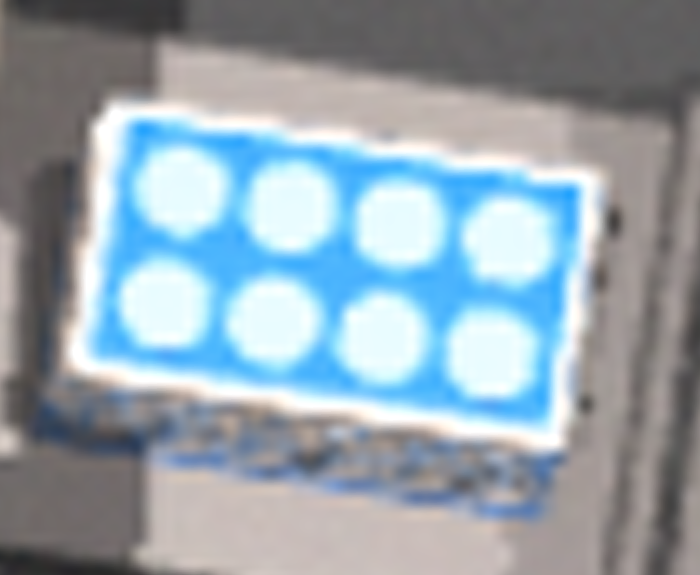

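```bash
python3 -m inch '[0,5,0,0,0,8,1, 0,10,0,0,0,17,1, 0,15,0,0,0,25,1, 0,20,0,0,0,33,1, 0,25,0,0,0,42,1]';  python3 mv.py 579.5 385.8 30 75.7
```

```text
time: 38.25
tool_pos: [578.4, 280.8, 121.3]
tcp_rot: [-3.137, -0.006, 2.153]
contact_force: [1.0, -0.7, 0.5]
grip_width: 91.7
t 38.2 shift cm [ 0.11 10.5  -9.13] rot [ 0.  -0.5 42.4] w 91.7 j [ 0.33 -0.25]
```

```bash
python3 -m inch '[0.1,5,0,0,-0.5,8,1, 0.1,10.5,0,0,-0.5,17,1, 0.1,10.5,-3,0,-0.5,25,1, 0.1,10.5,-6,0,-0.5,34,1, 0.1,10.5,-9,0,-0.5,42,1]';  python3 mv.py 579.5 385.8 -28 75.7
```

```text
time: 38.75
tool_pos: [579.3, 386.5, 30.9]
tcp_rot: [3.141, 0.001, 2.893]
contact_force: [0.9, -0.3, 0.4]
grip_width: 91.7
t 38.8 shift cm [ 0.02 -0.07 -5.89] rot [-0.   0.1 -0.1] w 91.7 j [ 0.48 -0.84]
```

```bash
python3 -m inch '[0,0,-2,0,0,0,1, 0,0,-4,0,0,0,1, 0,0,-5.2,0,0,0,1, 0,0,-5.8,0,0,0,1, 0,0,-5.8,0,0,0,1]';python3 -m inch '[0,0,0,0,0,0,0, 0,0,0,0,0,0,-1, 0,0,0,0,0,0,-1, 0,0,0,0,0,0,-1, 0,0,0,0,0,0,-1]';python3 mv.py 579.5 385.8 -28 75.7; python3 -m inch '[0,0,0,0,0,0,-1, 0,0,0.3,0,0,0,-1, 0,0,1,0,0,0,-1, 0,0,3,0,0,0,-1, 0,0,6,0,0,0,-1]';python3 mv.py 579.6 -150.4 100 -8.8
```

```text
time: 39.25
tool_pos: [579.3, 386.3, -27.3]
tcp_rot: [3.141, 0.001, 2.893]
contact_force: [-0.0, 0.5, -0.2]
grip_width: 91.9
time: 39.75
tool_pos: [579.4, 386.3, -27.0]
tcp_rot: [3.141, 0.001, 2.893]
contact_force: [-0.4, -1.9, 1.3]
grip_width: 56.0
t 39.8 shift cm [ 0.01 -0.05 -0.1 ] rot [ 0.   0.1 -0.1] w 56.0 j [ 0.48 -0.84]
time: 40.25
tool_pos: [578.1, 385.6, 32.0]
tcp_rot: [-3.139, -0.002, 2.893]
contact_force: [0.7, -0.7, -1.4]
grip_width: 56.4
t 40.2 shift cm [  0.15 -53.6    6.8 ] rot [ -0.   -0.2 -84.6] w 56.4 j [ 0.48 -0.84]
```

```bash
python3 -m inch '[0,-4,3,0,0,-7,-1, 0,-8.5,5,0,0,-15,-1, 0,-13,6.8,0,0,-23,-1, 0,-18,6.8,0,0,-31,-1, 0,-23,6.8,0,0,-39,-1]';python3 -m inch '[0,-5,0,0,0,-8,-1, 0,-10,0,0,0,-16,-1, 0,-15,0,0,0,-24,-1, 0.1,-20,0,0,0,-32,-1, 0.1,-24,0,0,0,-40,-1]';python3 mv.py 579.6 -150.4 90 -8.8
```

```text
time: 40.75
tool_pos: [578.3, 154.1, 101.6]
tcp_rot: [-3.141, -0.001, 2.208]
contact_force: [1.3, -0.2, -1.4]
grip_width: 56.0
time: 41.25
tool_pos: [579.2, -88.7, 102.4]
tcp_rot: [3.141, -0.0, 1.503]
contact_force: [-0.4, -0.4, -1.6]
grip_width: 55.4
t 41.2 shift cm [ 0.04 -6.17 -1.24] rot [-0.   0.  -4.9] w 55.4 j [-0.28 -0.22]
```

```bash
python3 -m inch '[0,-3,0,0,0,-4.9,-1, 0,-6,-0.5,0,0,-4.9,-1, 0,-6.1,-2,0,0,-4.9,-1, 0,-6.1,-3.5,0,0,-4.9,-1, 0,-6.1,-4.5,0,0,-4.9,-1]';python3 mv.py 579.8 -150.2 47 -8.8
```

```text
time: 41.75
tool_pos: [578.8, -149.9, 56.9]
tcp_rot: [3.141, -0.0, 1.416]
contact_force: [-0.2, -0.6, -2.2]
grip_width: 56.0
t 41.8 shift cm [ 0.1  -0.03 -0.99] rot [-0.  0.  0.] w 56.0 j [-0.38 -0.23]
```

```bash
python3 -m inch '[0.1,0,-0.3,0,0,0,-1, 0.1,0,-0.6,0,0,0,-1, 0.1,0,-0.8,0,0,0,-1, 0.1,0,-0.9,0,0,0,-1, 0.1,0,-1,0,0,0,-1]';python3 -m inch '[0,0,0,0,0,0,0.6, 0,0,0,0,0,0,0.6, 0,0,0,0,0,0,0.6, 0,0,0,0,0,0,0.6, 0,0,1,0,0,0,0.6]'; python3 -m inch '[0,0,4,0,0,0,0.6, 0,3,7,0,0,0,0.6, 0,8,7,0,0,0,0.6, 0,13,7,0,0,0,0.6, 0,18,7,0,0,0,0.6]'
python3 - <<'E'
from h import *
t=bot.capture("top");cv2.imwrite("pics/top24.png",t[:,:,::-1])
r=rect(t,"top",520,635,-225,-85,92,5);cv2.imwrite("pics/n24.png",r[:,:,::-1])
s=bot.capture("side");cv2.imwrite("pics/side24.png",s[:,:,::-1])
W=([0,0,120],[180,255,255]);print('cover',minrect(s,"side",336,281,28,8,*W))
E
python3 mv.py 579 255 70 81.1
```

```text
time: 42.25
tool_pos: [580.1, -149.9, 47.3]
tcp_rot: [3.141, -0.0, 1.417]
contact_force: [0.5, -0.7, -1.5]
grip_width: 55.5
time: 42.75
tool_pos: [579.2, -149.6, 56.5]
tcp_rot: [-3.14, -0.001, 1.417]
contact_force: [0.2, 0.7, 0.3]
grip_width: 73.3
time: 43.25
tool_pos: [579.4, 31.9, 127.8]
tcp_rot: [3.141, -0.001, 1.416]
contact_force: [-0.5, -0.7, -0.9]
grip_width: 73.1
cover [579.1, 257.9, 104.7, 61.3, -8.8]
t 43.4 shift cm [ 2.000e-02  2.187e+01 -5.760e+00] rot [-0.1 -0.2 89.6] w 73.4 j [-0.07  0.08]
```

View pics/n24.png

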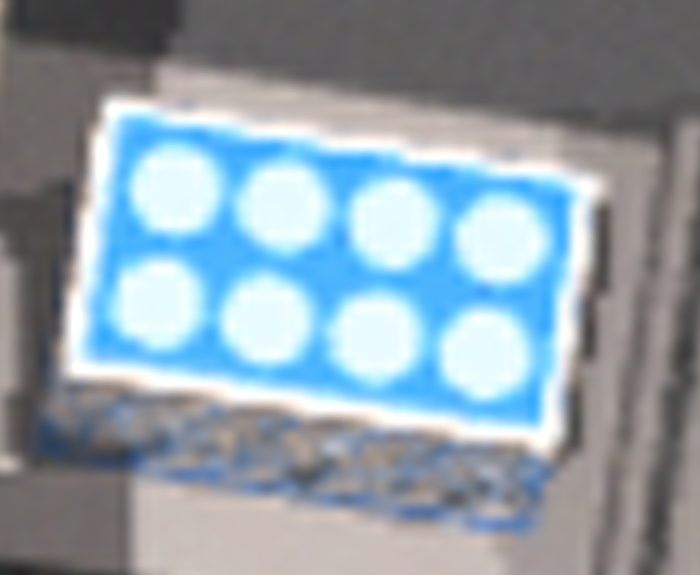

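View pics/side24.png

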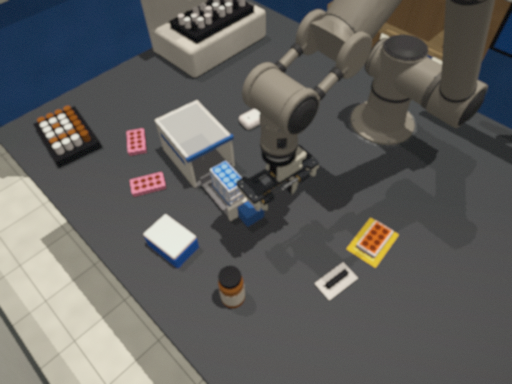

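```bash
python3 -m inch '[0,5,0,0,0,8,0.4, 0,10,0,0,0,17,0.4, 0,15,0,0,0,25,0.4, 0,20,0,0,0,34,0.4, 0,21.9,-1,0,0,42,0.4]'; python3 -m inch '[0,0,-1,0,0,8,0.4, 0,0,-3,0,0,17,0.4, 0,0,-4.5,0,0,25,0.4, 0,0,-6,0,0,34,0.4, 0,0,-8,0,0,42,0.4]'; python3 mv.py 579.5 255 -21 81.1
```

```text
time: 43.85
tool_pos: [579.5, 259.1, 119.6]
tcp_rot: [3.138, -0.002, 2.165]
contact_force: [1.1, -0.5, -0.0]
grip_width: 64.1
time: 44.35
tool_pos: [580.5, 258.8, 40.2]
tcp_rot: [3.137, -0.0, 2.904]
contact_force: [0.3, 0.5, -0.1]
grip_width: 64.4
t 44.4 shift cm [-0.1  -0.38 -6.12] rot [-0.2  0.   4.7] w 64.4 j [ 0.3  -1.04]
```

```bash
python3 -m inch '[-0.1,-0.4,-1,-0.2,0,4.7,0.4, -0.1,-0.4,-3,-0.2,0,4.7,0.4, -0.1,-0.4,-4,-0.2,0,4.7,0.4, -0.1,-0.4,-4.5,-0.2,0,4.7,0.4, -0.1,-0.4,-4.5,-0.2,0,4.7,0.4]'; python3 mv.py 579.5 255 -21 81.1;python3 - <<'E'
from h import *
s=bot.capture("side")
a,b=290,225
v=cv2.resize(s[b:b+90,a:a+100],None,fx=7,fy=6,interpolation=cv2.INTER_CUBIC);v=cv2.convertScaleAbs(v,alpha=1.4)
cv2.imwrite("pics/d25s.png",v[:,:,::-1]);
E
```

```text
time: 44.85
tool_pos: [579.5, 254.5, -4.9]
tcp_rot: [3.141, -0.0, 2.985]
contact_force: [0.1, -0.1, 0.3]
grip_width: 64.4
t 44.9 shift cm [-0.    0.05 -1.61] rot [-0.  -0.   0.1] w 64.4 j [ 0.29 -1.12]
```

View pics/d25s.png

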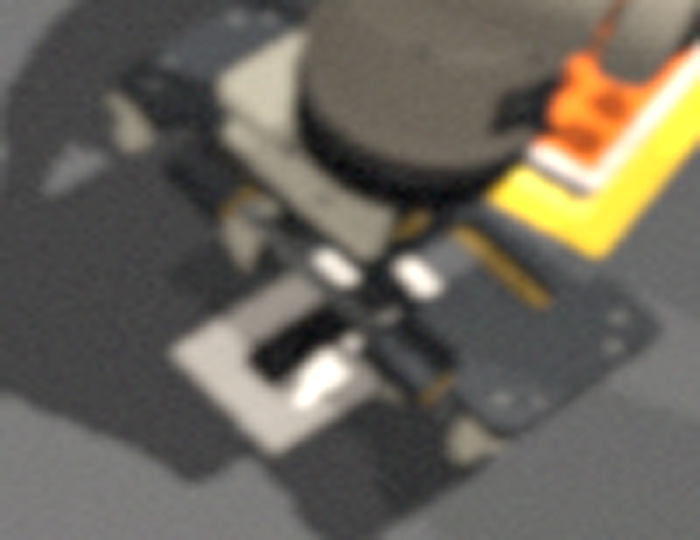

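```bash
python3 -m inch '[0,0,-0.5,0,0,0,0.4, 0,0,-1,0,0,0,0.4, 0,0,-1.4,0,0,0,0.4, 0,0,-1.6,0,0,0,0.4, 0,0,-1.6,0,0,0,0]';python3 -m inch '[0,0,0,0,0,0,-1, 0,0,0,0,0,0,-1, 0,0,0,0,0,0,-1, 0,0,0,0,0,0,-1, 0,0,0,0,0,0,-1]';python3 -m inch '[0,0,0,0,0,0,-1, 0,0,0,0,0,0,-1, 0,0,0,0,0,0,-1, 0,0,1,0,0,0,-1, 0,0,4,0,0,0,-1]';python3 mv.py 579.8 -150.2 110 -8.8
python3 - <<'E'
from h import *
s=bot.capture("side")
a,b=290,215
v=cv2.resize(s[b:b+90,a:a+100],None,fx=7,fy=6,interpolation=cv2.INTER_CUBIC);v=cv2.convertScaleAbs(v,alpha=1.4)
cv2.imwrite("pics/d26s.png",v[:,:,::-1]);
E
```

```text
time: 45.4
tool_pos: [579.6, 254.7, -20.8]
tcp_rot: [3.141, 0.0, 2.985]
contact_force: [0.0, -0.4, -1.3]
grip_width: 60.2
time: 45.9
tool_pos: [579.6, 254.7, -20.7]
tcp_rot: [3.141, 0.0, 2.985]
contact_force: [0.4, 0.7, 0.6]
grip_width: 20.8
time: 46.4
tool_pos: [577.3, 254.0, 17.3]
tcp_rot: [-3.139, -0.006, 2.985]
contact_force: [0.7, 0.6, -1.0]
grip_width: 15.6
t 46.4 shift cm [  0.25 -40.42   9.27] rot [ -0.2  -0.3 -89.9] w 15.6 j [ 0.29 -1.12]
```

View pics/d26s.png

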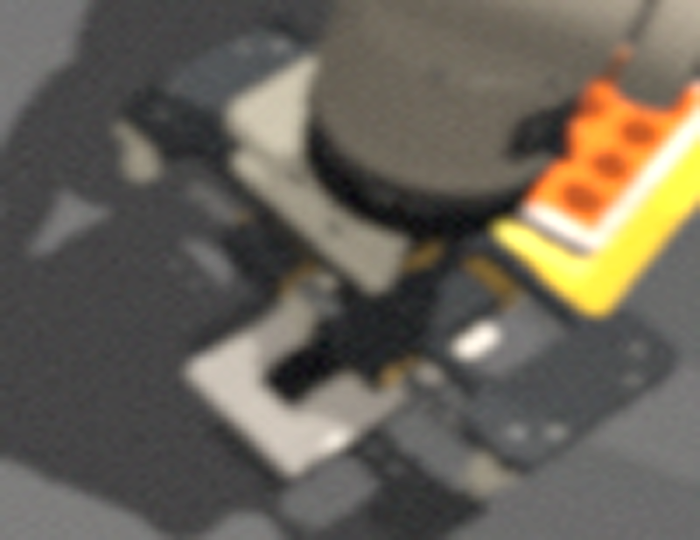

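```bash
python3 -m inch '[0,-2,3,0,0,-8,-1, 0,-5,6,0,0,-16,-1, 0,-9,9.3,0,0,-24,-1, 0,-13,9.3,0,0,-32,-1, 0,-17,9.3,0,0,-40,-1]';python3 -m inch '[0,-4,0,0,0,-8,-1, 0,-8,0,0,0,-16,-1, 0.1,-12,0,0,0,-24,-1, 0.1,-16,0,0,0,-32,-1, 0.2,-20,0,0,0,-40,-1]';python3 mv.py 579.8 -150.2 90 -8.8
```

```text
time: 46.95
tool_pos: [582.4, 84.0, 119.8]
tcp_rot: [3.136, 0.007, 2.282]
contact_force: [0.5, -0.1, -1.7]
grip_width: 15.6
time: 47.45
tool_pos: [584.3, -117.6, 120.7]
tcp_rot: [3.135, 0.008, 1.578]
contact_force: [-0.0, 1.0, -1.5]
grip_width: 15.5
t 47.5 shift cm [-0.45 -3.26 -3.07] rot [ 0.5  0.4 -9.2] w 15.5 j [-0.32 -0.33]
```

```bash
python3 -m inch '[-0.2,-1.6,0,0.5,0.4,-5,-1, -0.4,-3.2,0,0.5,0.4,-9.2,-1, -0.4,-3.2,-1,0.5,0.4,-9.2,-1, -0.4,-3.2,-2.5,0.5,0.4,-9.2,-1, -0.4,-3.2,-3.8,0.5,0.4,-9.2,-1]';python3 mv.py 579.8 -150.2 71.5 -8.8;python3 - <<'E'
from h import *
s=bot.capture("side")
a,b=190,130
v=cv2.resize(s[b:b+90,a:a+100],None,fx=7,fy=6,interpolation=cv2.INTER_CUBIC);v=cv2.convertScaleAbs(v,alpha=1.4)
cv2.imwrite("pics/d27s.png",v[:,:,::-1]);
E
```

```text
time: 47.95
tool_pos: [580.0, -148.6, 81.7]
tcp_rot: [-3.141, -0.001, 1.42]
contact_force: [-0.1, -0.2, -0.7]
grip_width: 16.0
t 48.0 shift cm [-0.02 -0.16 -1.02] rot [-0.1 -0.  -0.2] w 16.0 j [-0.38 -0.23]
```

View pics/d27s.png

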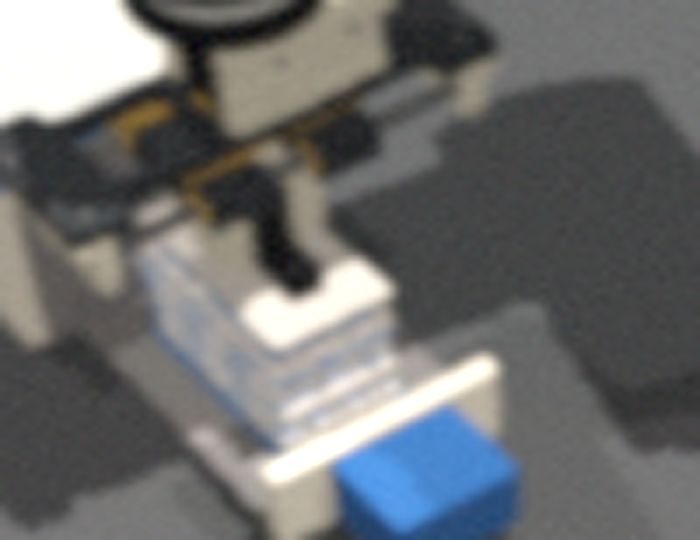

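```bash
python3 -m inch '[0,-0.15,-0.3,0,0,0,-1, 0,-0.15,-0.6,0,0,0,-1, 0,-0.15,-0.8,0,0,0,-1, 0,-0.15,-0.95,0,0,0,-1, 0,-0.15,-1,0,0,0,-1]'; python3 mv.py 579.8 -150.2 71.5 -8.8; python3 -m inch '[0,0,-0.1,0,0,0,-1, 0,0,-0.1,0,0,0,-0.2, 0,0,-0.1,0,0,0,-0.2, 0,0,-0.1,0,0,0,-0.2, 0,0,0,0,0,0,-0.2]'; python3 -m inch '[0,0,1,0,0,0,-0.2, 0,0,4,0,0,0,-0.2, 0,0,7,0,0,0,-0.2, 0,5,7,0,0,0,-0.2, 0,10,7,0,0,0,-0.2]'
```

```text
time: 48.5
tool_pos: [579.2, -149.4, 71.3]
tcp_rot: [-3.138, -0.002, 1.42]
contact_force: [-5.3, 1.7, 12.1]
grip_width: 16.0
t 48.5 shift cm [ 0.06 -0.08  0.02] rot [-0.1 -0.2 -0.2] w 16.0 j [-0.38 -0.23]
time: 49.0
tool_pos: [579.1, -149.4, 71.1]
tcp_rot: [-3.138, -0.002, 1.42]
contact_force: [0.4, 0.1, -0.6]
grip_width: 36.5
time: 49.5
tool_pos: [579.9, -49.6, 143.0]
tcp_rot: [-3.141, -0.002, 1.417]
contact_force: [0.2, 0.1, -0.1]
grip_width: 37.0
```

```bash
python3 -m inch '[0,4,0,0,0,0,-1, 0,9,0,0,0,0,-1, 0,13,0,0,0,0,-1, 0,13,0,0,0,0,-1, 0,13,0,0,0,0,-1]'
python3 - <<'E'
from h import *
t=bot.capture("top");s=bot.capture("side")
r=rect(t,"top",520,635,-225,-85,100,5);cv2.imwrite("pics/n28.png",r[:,:,::-1])
v=cv2.resize(s[130:220,190:290],None,fx=7,fy=6,interpolation=cv2.INTER_CUBIC);cv2.imwrite("pics/d28s.png",v[:,:,::-1])
c=np.hstack([cv2.resize(t[200:290,90:180],(400,400)),cv2.resize(s[200:290,330:420],(400,400))]);cv2.imwrite("pics/m28.png",c[:,:,::-1])
E
```

```text
time: 50.0
tool_pos: [580.0, 81.1, 143.6]
tcp_rot: [3.141, -0.001, 1.419]
contact_force: [-0.3, -0.0, -0.4]
grip_width: 2.3
```

View pics/n28.png

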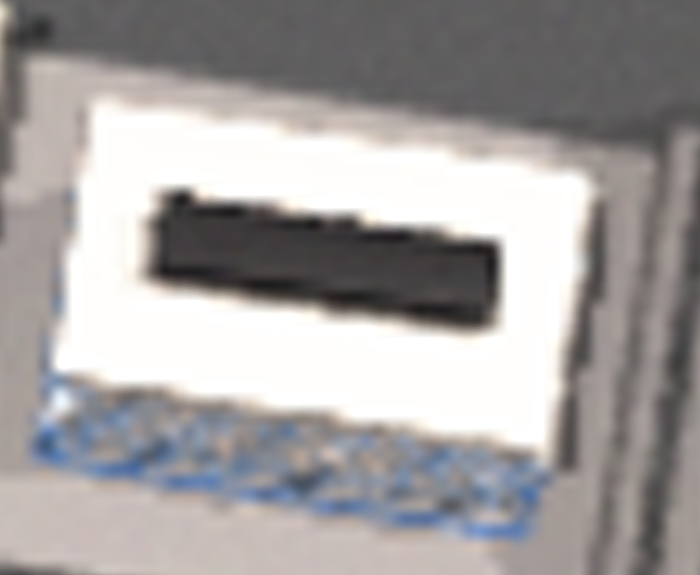

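View pics/d28s.png

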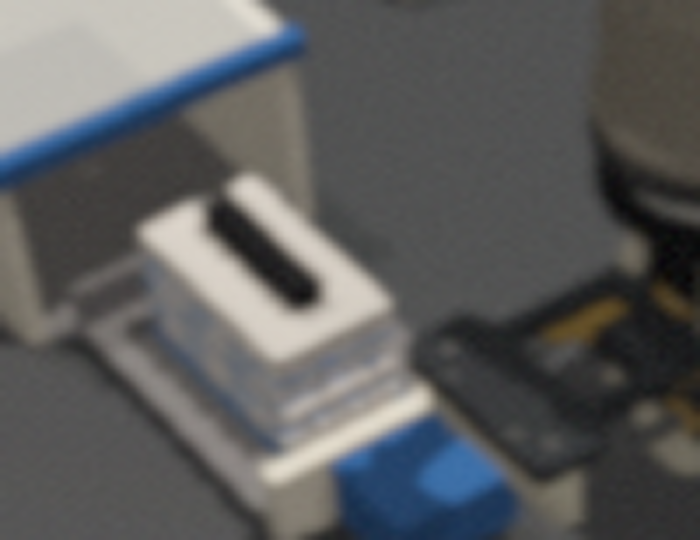

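View pics/m28.png

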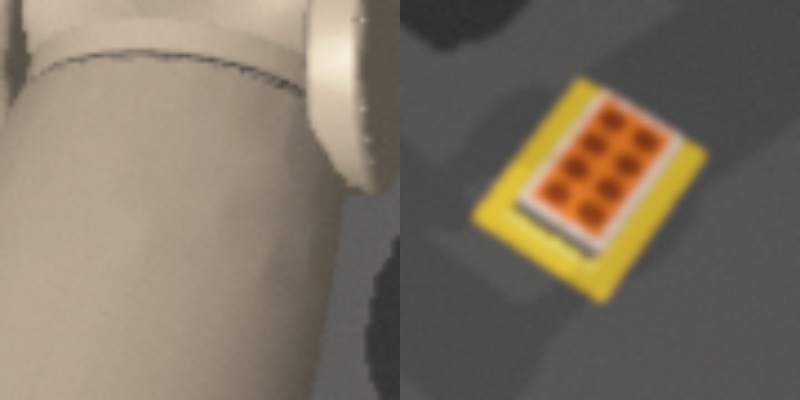

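```bash
python3 - <<'E'
from h import *
s=bot.capture("side")
O=([0,120,100],[18,255,255])
print('used',minrect(s,"side",375,240,24,20,*O),'mat',minrect(s,"side",373,242,34,2,*([20,120,60],[35,255,255])))
E
python3 mv.py 413 254 70 94.7
```

```text
used [408.9, 257.4, 91.2, 45.7, 4.6] mat [414.2, 257.3, 135.3, 94.0, 5.3]
t 50.1 shift cm [-16.71  17.49  -7.33] rot [ -0.    0.1 -76.4] w 0.3 j [0.   0.16]
```

```bash
python3 -m inch '[-3,3,0,0,0,-8,0.7, -6,6,0,0,0,-16,0.7, -9,9,0,0,0,-25,0.7, -12,12,0,0,0,-33,0.7, -15,15.5,0,0,0,-42,0.7]'; python3 -m inch '[-1,1.5,0,0,0,-8,0.7, -1.7,2,-2,0,0,-16,0.7, -1.7,2,-4,0,0,-25,0.7, -1.7,2,-6,0,0,-33,0.7, -1.7,2,-8,0,0,-34.4,0.7]'; python3 mv.py 413 254 -25.5 94.7
```

```text
time: 50.65
tool_pos: [431.6, 231.2, 143.5]
tcp_rot: [3.141, -0.002, 0.691]
contact_force: [-0.1, 0.3, 0.3]
grip_width: 36.0
time: 51.15
tool_pos: [415.3, 250.3, 63.1]
tcp_rot: [3.141, -0.002, 0.084]
contact_force: [-0.3, 0.5, -0.4]
grip_width: 75.0
t 51.1 shift cm [-0.23  0.37 -8.86] rot [ 0.   0.1 -0.1] w 75.0 j [0.38 1.87]
```

```bash
python3 -m inch '[-0.2,0.4,-2,0,0,0,0.7, -0.2,0.4,-4,0,0,0,0.7, -0.2,0.4,-6,0,0,0,0.7, -0.2,0.4,-8,0,0,0,0.7, -0.2,0.4,-8.6,0,0,0,0.7]';python3 mv.py 413 254 -25.5 94.7; python3 -m inch '[0,0,0,0,0,0,0, 0,0,0,0,0,0,-1, 0,0,0,0,0,0,-1, 0,0,0,0,0,0,-1, 0,0,0,0,0,0,-1]'; python3 -m inch '[0,0,0.4,0,0,0,-1, 0.3,0,0.5,0,0,0,-1, 0.55,0,0.5,0,0,0,-1, 0.55,0,0.5,0,0,0,-1, 0.55,0,0.1,0,0,0,-1]'; python3 mv.py 418.5 254 -25.5 94.7
```

```text
time: 51.65
tool_pos: [412.8, 252.7, -24.4]
tcp_rot: [3.14, 0.001, 0.082]
contact_force: [0.6, 0.2, 0.4]
grip_width: 78.2
t 51.6 shift cm [ 0.02  0.13 -0.11] rot [ 0.1 -0.  -0. ] w 78.2 j [0.39 1.88]
time: 52.15
tool_pos: [413.7, 252.9, -23.5]
tcp_rot: [3.141, -0.001, 0.082]
contact_force: [0.6, -2.0, 5.4]
grip_width: 55.7
time: 52.65
tool_pos: [419.4, 253.0, -22.5]
tcp_rot: [3.141, -0.002, 0.082]
contact_force: [-0.2, 0.7, -1.4]
grip_width: 55.5
t 52.6 shift cm [-0.09  0.1  -0.3 ] rot [ 0.   0.1 -0. ] w 55.5 j [0.39 1.88]
```

```bash
python3 -m inch '[0,0.1,-0.1,0,0,0,-1, 0,0.1,-0.15,0,0,0,-1, 0,0.1,-0.15,0,0,0,0.6, 0,0.1,-0.15,0,0,0,0.6, 0,0.1,-0.15,0,0,0,0.6]'; python3 -m inch '[0,0,1,0,0,0,0.6, 0,0,4,0,0,0,0.6, 0,0,8,0,0,0,0.6, 4,-4,11,0,0,8,-1, 8,-8,11,0,0,16,-1]'
python3 - <<'E'
from h import *
s=bot.capture("side")
O=([0,120,100],[18,255,255])
print('used',minrect(s,"side",375,240,24,20,*O),'mat',minrect(s,"side",373,242,34,2,*([20,120,60],[35,255,255])))
E
python3 mv.py 600 40 40 -8.8
```

```text
time: 53.15
tool_pos: [419.3, 254.0, -24.2]
tcp_rot: [3.141, -0.002, 0.082]
contact_force: [0.2, -0.8, -0.8]
grip_width: 72.3
time: 53.65
tool_pos: [486.5, 189.9, 87.9]
tcp_rot: [3.14, -0.008, 0.366]
contact_force: [0.7, 1.2, -0.1]
grip_width: 62.0
used [413.8, 256.0, 93.2, 47.1, 4.6] mat [414.5, 257.2, 135.5, 94.1, 5.5]
t 53.7 shift cm [ 10.76 -14.43  -4.76] rot [-0.3  0.7 59.8] w 57.6 j [0.21 1.41]
```

```bash
python3 -m inch '[2.5,-3.5,0,-0.3,0.7,8,-1, 5,-7,0,-0.3,0.7,17,-1, 8,-10.5,0,-0.3,0.7,25,-1, 10.5,-14,0,-0.3,0.7,34,-1, 11.5,-14.4,0,-0.3,0.7,42,-1]'; python3 mv.py 607 30 5 -8.8
```

```text
time: 54.2
tool_pos: [609.4, 36.1, 87.8]
tcp_rot: [3.139, 0.001, 1.1]
contact_force: [0.5, 0.5, -0.9]
grip_width: 18.2
t 54.2 shift cm [-0.24 -0.61 -8.28] rot [ 0.1  0.1 18.2] w 18.2 j [-0.06  0.41]
```

```bash
python3 -m inch '[-0.2,-0.3,-1,0,0,8,-1, -0.2,-0.3,-3,0,0,18.2,-1, -0.2,-0.3,-5,0,0,18.2,-1, -0.2,-0.3,-7,0,0,18.2,-1, -0.2,-0.3,-8.3,0,0,18.2,-1]'; python3 mv.py 602 -8 5 -8.8
python3 - <<'E'
from h import *
s=bot.capture("side")
v=cv2.resize(s[130:230,190:300],None,fx=7,fy=6,interpolation=cv2.INTER_CUBIC);cv2.imwrite("pics/d29s.png",cv2.convertScaleAbs(v,alpha=1.5)[:,:,::-1])
E
```

```text
time: 54.7
tool_pos: [606.5, 33.3, 3.6]
tcp_rot: [3.141, 0.001, 1.416]
contact_force: [-0.1, 0.3, -0.2]
grip_width: 0.7
t 54.7 shift cm [-0.45 -4.13  0.14] rot [0.1 0.  0. ] w 0.7 j [-0.07  0.09]
```

View pics/d29s.png

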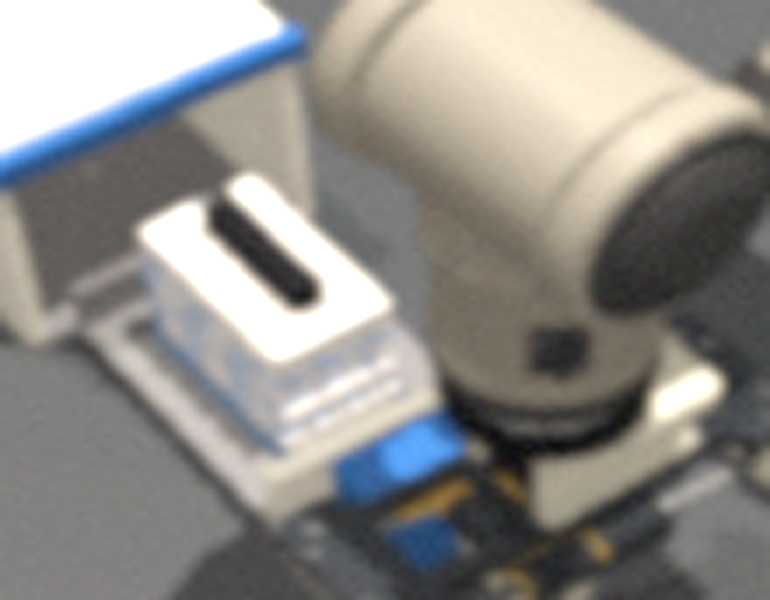

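```bash
python3 -m inch '[-0.15,-1,0.1,0,0,0,-1, -0.3,-2,0.1,0,0,0,-1, -0.45,-3,0.1,0,0,0,-1, -0.55,-3.6,0.1,0,0,0,-1, -0.6,-4,0.1,0,0,0,-1]'; python3 -m inch '[-0.06,-0.4,0,0,0,0,-1, -0.12,-0.8,0,0,0,0,-1, -0.2,-1.3,0,0,0,0,-1, -0.28,-1.8,0,0,0,0,-1, -0.36,-2.3,0,0,0,0,-1]'
```

```text
time: 55.25
tool_pos: [599.8, -7.4, 3.6]
tcp_rot: [-3.141, 0.001, 1.415]
contact_force: [-0.1, 2.9, 1.1]
grip_width: 0.6
time: 55.75
tool_pos: [596.1, -30.6, 3.7]
tcp_rot: [-3.141, 0.001, 1.415]
contact_force: [-0.4, 3.6, 1.9]
grip_width: 0.5
```

```bash
python3 -m inch '[-0.1,-0.6,0,0,0,0,-1, -0.2,-1.3,0,0,0,0,-1, -0.3,-2,0,0,0,0,-1, -0.42,-2.7,0,0,0,0,-1, -0.53,-3.4,0,0,0,0,-1]'; python3 -m inch '[-0.1,-0.7,0,0,0,0,-1, -0.2,-1.4,0,0,0,0,-1, -0.33,-2.1,0,0,0,0,-1, -0.43,-2.8,0,0,0,0,-1, -0.53,-3.4,0,0,0,0,-1]'
python3 - <<'E'
from h import *
s=bot.capture("side")
v=cv2.resize(s[120:220,170:280],None,fx=7,fy=6,interpolation=cv2.INTER_CUBIC);cv2.imwrite("pics/d30s.png",cv2.convertScaleAbs(v,alpha=1.5)[:,:,::-1])
E
```

```text
time: 56.25
tool_pos: [590.5, -65.2, 3.7]
tcp_rot: [-3.14, 0.001, 1.415]
contact_force: [-2.3, 4.6, 2.9]
grip_width: 0.5
time: 56.75
tool_pos: [584.9, -99.9, 3.6]
tcp_rot: [-3.14, 0.001, 1.415]
contact_force: [-1.8, 5.1, 1.6]
grip_width: 0.4
```

View pics/d30s.png

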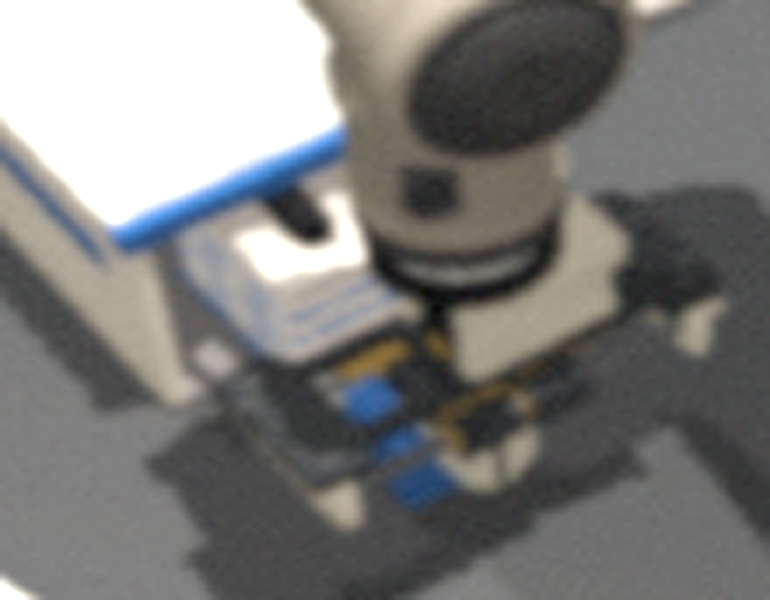

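```bash
python3 -m inch '[-0.1,-0.7,0,0,0,0,-1, -0.2,-1.4,0,0,0,0,-1, -0.33,-2.1,0,0,0,0,-1, -0.43,-2.8,0,0,0,0,-1, -0.53,-3.4,0,0,0,0,-1]'; python3 -m inch '[-0.1,-0.6,0,0,0,0,-1, -0.2,-1.2,0,0,0,0,-1, -0.3,-1.8,0,0,0,0,-1, -0.35,-2.3,0,0,0,0,-1, -0.42,-2.7,0,0,0,0,-1]'
```

```text
time: 57.3
tool_pos: [579.5, -135.6, 3.5]
tcp_rot: [-3.14, 0.002, 1.415]
contact_force: [-1.2, 4.8, 0.5]
grip_width: 0.2
time: 57.8
tool_pos: [575.2, -163.1, 3.5]
tcp_rot: [-3.14, 0.002, 1.415]
contact_force: [-1.5, 3.9, 1.6]
grip_width: 0.5
```

```bash
python3 -m inch '[-0.05,-0.3,0,0,0,0,-1, -0.1,-0.6,0,0,0,0,-1, -0.14,-0.9,0,0,0,0,-1, -0.18,-1.2,0,0,0,0,-1, -0.2,-1.4,0,0,0,0,-1]'
```

```text
time: 58.3
tool_pos: [573.1, -175.6, 3.5]
tcp_rot: [-3.139, -0.001, 1.414]
contact_force: [0.8, 17.3, 5.1]
grip_width: 0.5
```

```bash
python3 -m inch '[0,0,0,0,0,0,-1, 0.05,0.3,0,0,0,0,-1, 0.15,0.9,0,0,0,0,-1, 0.3,2,0,0,0,0,-1, 0.6,4,0,0,0,0,-1]'; python3 -m inch '[0.7,4.5,1,0,0,0,-1, 1.4,9,4,0,0,0,-1, 1.4,13,8,0,0,0,-1, 1.4,18,12,0,0,0,-1, 1.4,22,14,0,0,0,-1]'
python3 - <<'E'
from h import *
t=bot.capture("top");s=bot.capture("side")
cv2.imwrite("pics/top31.png",t[:,:,::-1]);cv2.imwrite("pics/side31.png",s[:,:,::-1])
c=np.hstack([cv2.resize(t[140:250,270:420],(400,300)),cv2.resize(s[90:190,140:270],(400,300))]);cv2.imwrite("pics/c31.png",c[:,:,::-1])
E
```

```text
time: 58.8
tool_pos: [579.5, -136.1, 3.6]
tcp_rot: [-3.141, 0.0, 1.412]
contact_force: [0.4, 0.2, -0.3]
grip_width: 0.6
time: 59.3
tool_pos: [594.2, 69.0, 135.8]
tcp_rot: [3.14, 0.0, 1.412]
contact_force: [-0.3, -0.8, -0.1]
grip_width: 0.4
```

View pics/c31.png

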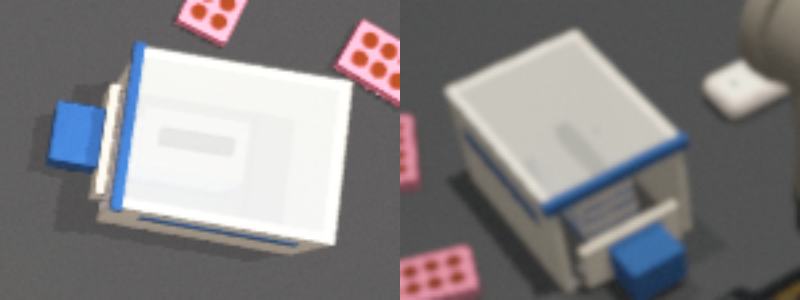

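View pics/side31.png

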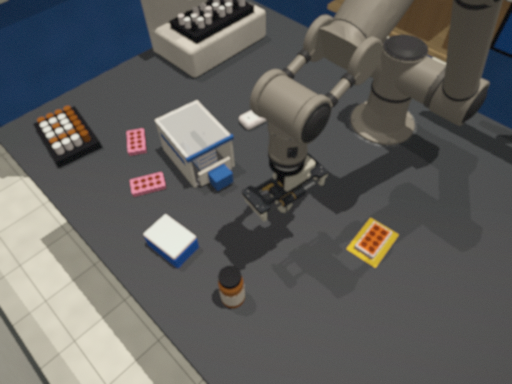

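View pics/top31.png

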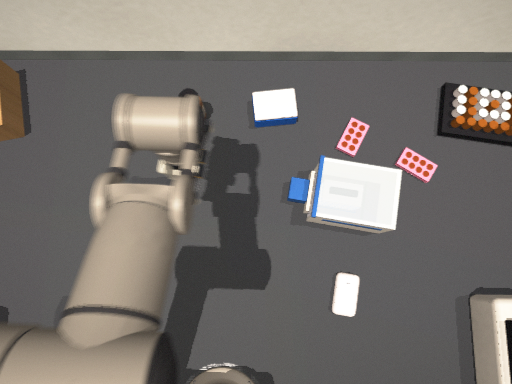

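```bash
for k in 1; do python3 -m inch '[-2,0,0,0,0,0,-1, -4,0,0,0,0,0,-1, -6,0,0,0,0,0,-1, -8,0,0,0,0,0,-1, -8,0,0,0,0,0,-1]'; done; python3 -m inch '[0,0,0,0,0,0,-1, 0,0,0,0,0,0,-1, 0,0,0,0,0,0,-1, 0,0,0,0,0,0,-1, 0,0,0,0,0,0,-1]'; python3 -m inch '[0,0,0,0,0,0,-1, 0,0,0,0,0,0,-1, 0,0,0,0,0,0,-1, 0,0,0,0,0,0,-1, 0,0,0,0,0,0,-1]'
python3 - <<'E'
from h import *
t=bot.capture("top");s=bot.capture("side")
O=([0,120,100],[18,255,255]);B=([100,150,60],[125,255,255])
print('used',minrect(s,"side",375,240,24,20,*O),'mat',minrect(s,"side",373,242,34,2,*([20,120,60],[35,255,255])))
t0=cv2.imread("pics/top0.png")[:,:,::-1]
for n,u,v,r in(("pad",299,190,14),):print(n,minrect(t0,"top",u,v,r,60,*B),minrect(t,"top",u,v,r,60,*B))
d=cv2.absdiff(t,t0).max(2)
for n,(u,v) in dict(bottle=(193,105),box=(275,107),mouse=(345,295),pink1=(353,136),pink2=(417,164)).items(): print(n,int((d[v-22:v+22,u-22:u+22]>40).sum()))
cv2.imwrite("pics/top32.png",t[:,:,::-1])
cv2.imwrite("pics/side32.png",s[:,:,::-1])
E
```

```text
time: 59.9
tool_pos: [513.6, 72.8, 137.8]
tcp_rot: [3.136, -0.002, 1.418]
contact_force: [0.1, -0.5, 0.7]
grip_width: 0.2
time: 60.4
tool_pos: [513.9, 72.7, 137.6]
tcp_rot: [3.136, -0.002, 1.418]
contact_force: [-0.7, -0.4, -0.2]
grip_width: 0.7
time: 60.9
tool_pos: [513.9, 72.7, 137.6]
tcp_rot: [3.136, -0.002, 1.418]
contact_force: [0.3, 0.1, 0.3]
grip_width: 0.5
used [413.0, 256.6, 93.6, 45.8, 4.6] mat [414.2, 257.1, 135.1, 94.0, 5.4]
pad [565.5, -200.0, 64.3, 47.9, -9.6] [565.7, -198.7, 64.2, 47.9, -9.6]
bottle 0
box 0
mouse 0
pink1 0
pink2 0
```

View pics/side32.png

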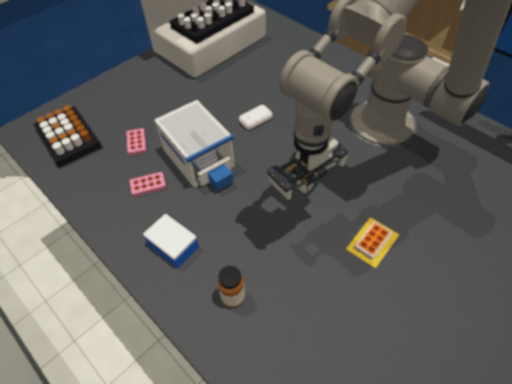

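The drawer is shut, with the pad within about 1 mm of its starting position. The used plate is centred on the mat, and the jar, tip box, mouse and pink plates show no change. I'm handing in the job.

```bash
python3 -c "
from plant import bot
print(bot.close_job())"
```

```text
the job is handed in; nothing more can be done
None
```

The job is done and handed in at about 61 s. I opened the drawer by the pad and laid the used orange plate on the mat. All four blue plates and the cover are piled on the outline, and I pushed the drawer in until the catch held.

**Last checks**
- **Pile:** in the top camera, plates 1 to 4 and the cover lie within about 2.5 mm of the outline centre. I had to regrip plate 2, which first landed 4 mm off.
- **Used plate:** it is about 1 mm from the mat centre by the side camera. It landed 5 mm off at first, so I moved it before shutting the drawer.
- **Drawer:** the pad is back within about 1.5 mm of its starting position and stayed there for 2 s after release.
- **Bystanders:** the jar, tip box, mouse and both pink plates show no change in the top image.

**What disagreed or went wrong**
- **Tool height:** the reported height read about 32 mm too low. I found this by touching the bench, after a first push passed over the pad, and corrected for it.
- **Cameras:** the two cameras differed by 5 to 7 mm in y for objects on the bench.
- **Force:** two presses briefly read over 40 N at the wrist: 46 N upward (about 48 N in all) when the shut fingers touched the bench, and 42 N (about 43 N in all) when I set plate 2 down again. I took both to be finger or plate contact, not the arm or gripper body, but I could not confirm that.

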